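# Clear the bottles, open the sample drawer and load the vial carriers into the analyser

## Robot

A 6-joint arm with a two-finger parallel gripper is mounted at the origin on the work surface. World frame = base frame: x ahead of the robot, y to its left, z up, the work surface at z = 0. Lengths are in m, angles in rad, forces in N, time in s.
With the tool pointing down it reaches from about 0.25 to 0.725 m from the base axis. Payload 4 kg.
Tool frame: the origin (TCP) lies midway between the tips of the shut fingers; the grasp point (between the pads) lies 19 mm behind it (bot.grip_depth is the distance from the TCP to the grasp point, in m); z points along the fingers, y is the line along which they close (so a half turn about z gives the same grasp; the last joint's range is limited). The gripper opens to 85 mm and grips with 20 to 120 N. Pads are 22 mm wide; open, the fingers measure 114 mm over their backs; the gripper's body (76 mm by 85 mm) begins 54 mm behind the grasp point. The pads swing forward as they close: fully open they stand 13 mm farther back than shut.
Start: joints at [1.193, 0.241, 0.005, 1.335, 0, 1.571], TCP at [0.184, 0.465, 0.231] pointing down, gripper open.
Joint ranges: [-2.72, 2.72], [-1.05, 1.87], [-1.09, 1.28], [-1.99, 2.15], [-1.42, 1.44], [-3.14, 3.14]. Speed limits (rad/s): [2.79, 2.79, 3.14, 3.14, 3.14, 3.14].

## Interface

Orientations are given as a unit quaternion [x, y, z, w].
In Python, from workcell import bot gives the robot as it stands.
- The arm moves only by the shell command python3 -m creep 'ROWS'. ROWS is JSON, one flat list of numbers, 5 for each row, row after row: the shift along the world's x, y, z in m, then the turn about the world's z in rad, then the finger opening in m, from 0 to 0.0854. In form: [x, y, z, twist, claw, x, y, z, twist, claw, ...]. A call has 1 to 10 rows; each row is the pose to reach, as a shift and turn from the pose commanded when the call began; what a row does not reach only later rows make up. A row lasts 1/12 s, in which the tool goes at most 41.7 mm and 7.16 degrees, less where a joint would pass 70% of its speed; a pose out of reach is approached as far as the arm can. A call with a gripper value outside its range is refused whole. The fingers move at their own pace and stop on an object; the grip force is fixed at half the most. Time passes only in rows, so rows that repeat a pose let the fingers close. It gives the time, the measured TCP pose, the force, the opening and the grip force at its end, in the units of the state.
- bot.get_obs(): the state, without advancing time (a new reading comes with each control period).
- bot.camera(name): name is "side" or "top" or "wrist"; returns a dict with "pixels" (420x560x3 uint8, red, green, blue), "camera_matrix" (3x3 intrinsics, pixels), "extrinsics" (4x4, takes a point from world to camera coordinates); the wrist camera has in their place "T_tool_cam" (4x4, takes a point from camera to tool coordinates, whose origin is the TCP and whose axes are the flange's). Camera axes: x right, y down, z forward; pixel columns grow to the right and rows downward; lengths in m; the calibration is good to about 2 mm. A picture is of the moment at which its call begins: read the wrist's pose just before it. There is no depth.
- bot.job_done(): hands the job in; it is judged then, once.
Trained networks look in the newest picture that a camera, given by its name, has taken for a name from the list of things; names that differ only in an ending like _2 or _b are one class to them, and where a whole thing is asked for, a point or a joint stands for the part that bears it (a point fixed in the world has none). Each returns a list of dicts, best first, with "score" (0 to 1); they miss things now and then, are a little off and sometimes report something else, mostly with a low value. They report only what shows in the picture. A call takes as long as a camera call. They do not tell look-alikes from the thing itself.
- bot.look_for(camera, thing): "centre" ([column, row] as shares, 0 to 1, of the picture: columns of its width, rows of its height, amid what is visible of it).
- bot.place_of(camera, thing): "centre" ([column, row] as shares, 0 to 1, of the picture: columns of its width, rows of its height: a listed point, or the origin of a listed thing).
The state is a dict: "clock": time; "joint_pos": joint angles; "joint_vel": joint speeds; "tau": joint torques, N m; "eef_pos": TCP position; "tool_rot": TCP orientation; "ft_force": force on the tool from outside, world axes, zero at the start; "ft_torque": the same for the moment, N m; "grip_width": finger opening in m; "grasp_force": force on a finger pad.
Only numpy, scipy, OpenCV 4.12 (cv2) and the standard library are available. Lean on these libraries where they do the work, as an engineer would, in place of code of your own. Each camera call takes 0.05 s, during which the arm holds its last target. There are 200 camera calls.

## Task

Amber bottles are standing in the way of the sample drawer: before you open it, stand every one of them upright in the yellow spill tray. Then pull the drawer wide open, take out every vial carrier and slide each one nose first into its own lane of the analyser's intake, under the hood until it is fully home, and at the end push the empty drawer completely shut. Keep bottles and carriers upright, and leave the vial rack, the tube rack and the tip box where they are.

Things in the scene. Friction and masses are not known exactly. Their poses are not given: they have to be found in the camera images.
- unit: low white sample drawer unit with a green front, fixed to the bench: 240 mm deep (x), 250 mm wide (y), 105 mm high. Origin: centre of its underside; its front face is at x = -120 mm. Its one drawer slides out towards -x of the unit. The drawer's side walls reach 83 mm above the bench, its front panel about 93 mm
- unit_drawer0 (a joint): opening of the drawer in m: 0 shut, 0.166 fully open (hard stop); it starts shut or up to 10 mm ajar, slides with about 1 N of friction and stays where it is left. The carriers can be lifted straight out when it is open 0.15 or more
- unit_drawer0_handle (a point): middle of the drawer's steel bar handle: a round horizontal bar 11 mm thick and 120 mm long, parallel to the drawer front, its axis 35 mm in front of it and 67 mm above the bench (38 mm below the unit's top)
- insert (a point): grey insert on the drawer's floor; moves with the drawer. This point: on the drawer's floor, 22 mm above the bench; axes as the unit's. Three straight channels along x, 32 mm wide, centred at y = -55, 0 and +55 mm, from x = -98 mm (the drawer front's inside) to +52 mm, between ridges 20 mm high and 23 mm wide; one carrier lies in a channel
- intake: carrier intake of the analyser, fixed to the bench: an aluminium plate 250 mm long (x), 180 mm wide (y), 6 mm thick, with three lanes along x at y = -55, 0 and +55 mm. Origin: centre of its underside. Carriers enter from the -x end, nose towards +x, and rest on the plate. Behind it, from x = 125 to 325 mm, stands the analyser's body, 200 mm wide, 185 mm high
- lane_mouth (a point): mouth of the middle lane, on the plate at x = -37 mm, y = 0 of the intake (the outer lanes are alike, 55 mm to either side). Black side walls, 20 mm high above the plate, are flared from here (about 45 mm apart) to x = -7 mm, then run 27 mm apart to the hood. In front of the mouths the plate is bare for 88 mm
- hood (a point): middle of the lower front edge of the white hood over the lanes, at x = 45 mm, 52 mm above the plate: each lane goes on under it as a tunnel 27 mm wide and 52 mm high to a stop at x = 115 mm of the intake. The hood's top is 78 mm above the bench
- lane1 (a point): where the origin of a carrier is when it is fully home, nose on the stop, in the lane at y = -55 mm of the intake (x = 55, z = 6 mm there); the carrier's grip block stays outside the hood
- lane2 (a point): the same for the lane at y = 0
- lane3 (a point): the same for the lane at y = +55 mm
- tray: yellow open spill tray, fixed to the bench: 200 mm (x) by 125 mm (y), rim 22 mm high, walls and floor 4 mm thick. Origin: centre of its underside
- bottle1: amber glass bottle with a white screw cap, upright: round body 62 mm in diameter up to 54 mm height, a shoulder narrowing to the neck at 70 mm, cap 42 mm in diameter from 76 to 96 mm (the top), about 0.25 kg. Origin: centre of its underside, z up. One or both bottles are present
- bottle2: amber glass bottle with a blue screw cap, upright: round body 62 mm in diameter up to 54 mm height, a shoulder narrowing to the neck at 70 mm, cap 42 mm in diameter from 76 to 96 mm (the top), about 0.25 kg. Origin: centre of its underside, z up. One or both bottles are present
- carrier1: vial carrier, blue caps: grey bar 120 mm long (x), 24 wide (y), 30 high, four vials on it reaching 46 mm, 0.14 kg. Origin: centre of its underside; +x is its nose (last 10 mm are 17 wide). At its tail, x -60 to -30 mm, a black grip block 24 mm wide rises to 60 mm, too tall for the hood. Starts upright in the drawer, nose away from the drawer front. Two or three are present
- carrier2: vial carrier, yellow caps: grey bar 120 mm long (x), 24 wide (y), 30 high, four vials on it reaching 46 mm, 0.14 kg. Origin: centre of its underside; +x is its nose (last 10 mm are 17 wide). At its tail, x -60 to -30 mm, a black grip block 24 mm wide rises to 60 mm, too tall for the hood. Starts upright in the drawer, nose away from the drawer front. Two or three are present
- carrier3: vial carrier, red caps: grey bar 120 mm long (x), 24 wide (y), 30 high, four vials on it reaching 46 mm, 0.14 kg. Origin: centre of its underside; +x is its nose (last 10 mm are 17 wide). At its tail, x -60 to -30 mm, a black grip block 24 mm wide rises to 60 mm, too tall for the hood. Starts upright in the drawer, nose away from the drawer front. Two or three are present
- vial_rack: bystander: blue vial rack 105 x 55 mm, 42 mm high with its violet-capped vials. Origin: centre of its underside
- tube_rack: bystander: red tube rack 70 x 110 mm, 95 mm high with its capped tubes. Origin: centre of its underside
- tip_box: bystander: grey pipette-tip box with a green lid, 77 x 112 mm, 58 mm high. Origin: centre of its underside
There are look-alikes about, which are no part of the job. Of the things that look like the tray, take the one that is farthest to the robot's right at the start.

How it is judged:
By the outcome, as a careful person would: the job done as asked, in the order asked, and still so for the second after the job is handed in, with the robot touching nothing.
Of bottle1, bottle2 only 1 to 2 are there at a start; the rules pass over those that are not, and their reading is None.
Of carrier1, carrier2, carrier3 only 2 to 3 are there at a start; the rules pass over those that are not, and their reading is None.
At some moment in a run one of bottle1, bottle2, carrier1, carrier2, carrier3 may be knocked a few centimetres aside while the robot is not near it.
It also fails if it takes over 210 s, if anything falls off the work surface, if the arm or the gripper's body presses on something with over 40 N, if the wrist force passes 120 N, or if a joint passes its speed limit or range.

## Working session

There is one attempt and no reset: what is moved stays moved. The work goes in short steps, Python scripts to look and compute and a shell command to move; the robot and the scene stay as the last step left them, time stands still between calls to the robot, and variables do not carry over. Pictures are saved under pics/ and viewed, at most 14 in all, crops included, and the job is handed in when it is done.

```bash
mkdir -p pics; ls
cat > h.py <<'E'
import numpy as np, cv2
from workcell import bot
def cam(n,save=None):
    c=bot.camera(n)
    if save: cv2.imwrite('pics/'+save,c['pixels'][:,:,::-1])
    return c
def ray(c,uv):
    K=np.array(c['camera_matrix']);E=np.array(c['extrinsics'])
    d=np.linalg.inv(K)@[uv[0],uv[1],1]
    R=E[:3,:3];o=-R.T@E[:3,3]
    return o,R.T@d
def at_z(c,uv,z):
    o,d=ray(c,uv);return o+d*(z-o[2])/d[2]
def proj(c,p):
    K=np.array(c['camera_matrix']);E=np.array(c['extrinsics'])
    q=K@(E[:3,:3]@np.array(p)+E[:3,3]);return q[:2]/q[2]
E
python3 - <<'E'
from h import *
t=cam('top','top1.png')
names={'unit':0,'unit_drawer0_handle':.067,'insert':.022,'intake':0,'lane_mouth':.006,'hood':.058,'lane1':.006,'lane2':.006,'lane3':.006,'tray':0,'bottle1':0,'bottle2':0,'carrier1':.022,'carrier2':.022,'carrier3':.022,'vial_rack':0,'tube_rack':0,'tip_box':0}
for n,z in names.items():
    for r in bot.place_of('top',n)[:3]:
        uv=np.array(r['centre'])*[560,420]; print('top',n,round(r['score'],2),uv.round(),at_z(t,uv,z).round(3))
s=cam('side','side1.png')
for n,z in names.items():
    for r in bot.place_of('side',n)[:3]:
        uv=np.array(r['centre'])*[560,420]; print('side',n,round(r['score'],2),uv.round(),at_z(s,uv,z).round(3))
o=bot.get_obs();print(o['clock'],o['eef_pos'],o['tool_rot'],o['ft_force'])
print(ray(t,(280,210)),ray(s,(280,210)))
E
```

```text
pics
top unit 0.87 [367. 164.] [ 0.761 -0.188  0.   ]
top unit_drawer0_handle 0.33 [294. 198.] [0.635 0.063 0.067]
top intake 0.76 [281. 218.] [0.572 0.109 0.   ]
top lane_mouth 0.88 [282. 230.] [0.532 0.105 0.006]
top hood 0.89 [278. 201.] [0.627 0.115 0.058]
top lane1 0.93 [291. 199.] [0.637 0.073 0.006]
top lane1 0.8 [263. 205.] [0.618 0.17  0.006]
top lane1 0.61 [279. 201.] [0.631 0.114 0.006]
top lane2 0.93 [291. 199.] [0.637 0.073 0.006]
top lane2 0.8 [263. 205.] [0.618 0.17  0.006]
top lane2 0.61 [279. 201.] [0.631 0.114 0.006]
top lane3 0.93 [291. 199.] [0.637 0.073 0.006]
top lane3 0.8 [263. 205.] [0.618 0.17  0.006]
top lane3 0.61 [279. 201.] [0.631 0.114 0.006]
top tray 0.69 [135. 245.] [0.481 0.606 0.   ]
top tray 0.66 [204. 234.] [0.517 0.37  0.   ]
top tray 0.4 [454. 245.] [ 0.479 -0.482  0.   ]
top bottle1 0.89 [398. 227.] [ 0.541 -0.291  0.   ]
top bottle2 0.89 [398. 227.] [ 0.541 -0.291  0.   ]
top vial_rack 0.7 [440. 201.] [ 0.632 -0.437  0.   ]
top tube_rack 0.92 [220. 179.] [0.709 0.317 0.   ]
top tube_rack 0.21 [264. 203.] [0.623 0.165 0.   ]
top tip_box 0.96 [45
[... 1056 characters left out ...]
291  0.   ]
side bottle1 0.29 [271. 208.] [0.643 0.134 0.   ]
side bottle1 0.2 [263. 201.] [0.646 0.19  0.   ]
side bottle2 0.67 [324. 284.] [ 0.533 -0.291  0.   ]
side bottle2 0.29 [271. 208.] [0.643 0.134 0.   ]
side bottle2 0.2 [263. 201.] [0.646 0.19  0.   ]
side tube_rack 0.81 [251. 180.] [0.696 0.336 0.   ]
side tip_box 0.6 [354. 327.] [ 0.482 -0.472  0.   ]
1.9 [0.18444601 0.46473538 0.2313207 ] [ 1.87796800e-01  9.82207902e-01  5.35403081e-06 -1.33399208e-06] [-0.55664987  0.40213888 -0.07906191]
(array([0.44992704, 0.05352652, 1.73432198]), array([ 0.08639163,  0.03272008, -0.99602885])) (array([-0.29831054, -1.12806698,  1.14068392]), array([ 0.49687397,  0.63648302, -0.59003266]))
```

Run:
```python
import cv2
for n,(a,b,c,d) in {'top1':(100,150,500,300),'side1':(130,130,430,355)}.items():
    i=cv2.imread(f'pics/{n}.png')[b:d,a:c];k=800/(c-a)
    cv2.imwrite(f'pics/{n}c.png',cv2.resize(i,None,fx=k,fy=k,interpolation=cv2.INTER_CUBIC))
```

```text
(no output)
```

View pics/top1c.png

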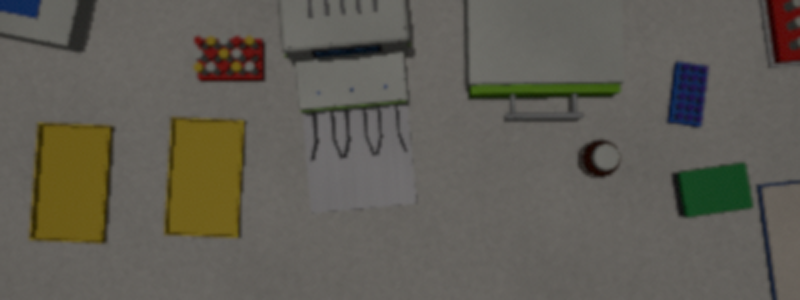

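View pics/side1c.png

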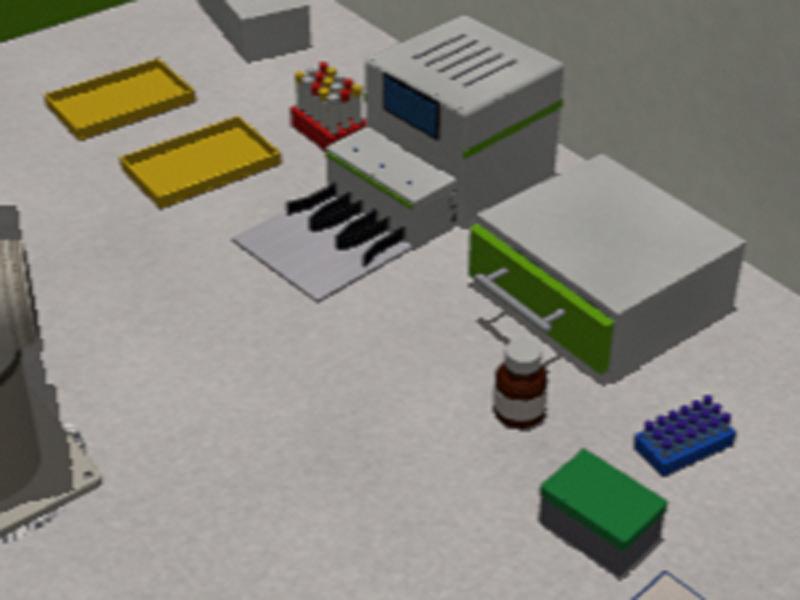

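The crops show two yellow trays at top crop (72,183) and (205,177); the right-hand one, at pixel (202,238), is mine. There is one white-capped bottle at pixel (401,228), in front of the drawer handle at (372,208). The intake plate is at about (280,218).

Run:
```python
from h import *
t=cam('top');s=cam('side')
T=lambda u,v,z:at_z(t,(u/2+100,v/2+150),z).round(3)
S=lambda u,v,z:at_z(s,(u*.375+130,v*.375+130),z).round(3)
print('tray T',[T(*p,.022)[:2] for p in [(173,119),(245,120),(240,237),(166,235)]])
print('tray S',[S(*p,.022)[:2] for p in [(121,158),(238,119),(280,155),(162,203)]])
print('cap',T(605,155,.096),S(524,352,.096))
print('handle',T(505,117,.067),T(581,117,.067),S(478,277,.067),S(548,326,.067))
print('front',T(471,94,.093),T(619,93,.093),S(471,228,.093),S(612,322,.093))
print('unit back S',S(601,155,.105),S(744,243,.105), S(480,215,.105),S(610,312,.105))
print('plate',T(310,211,.006),T(415,204,.006),T(302,108,.006),T(409,100,.006),S(234,238,.006),S(318,299,.006),S(410,248,.006))
print('hoodtop front',T(301,109,.078),T(408,103,.078),S(328,152,.078),S(413,205,.078))
```

```text
tray T [array([0.601, 0.427]), array([0.599, 0.305]), array([0.402, 0.311]), array([0.405, 0.435])]
tray S [array([0.407, 0.432]), array([0.598, 0.419]), array([0.593, 0.299]), array([0.398, 0.298])]
cap [ 0.535 -0.287  0.096] [ 0.53  -0.295  0.096]
handle [ 0.599 -0.131  0.067] [ 0.599 -0.255  0.067] [ 0.601 -0.134  0.067] [ 0.606 -0.255  0.067]
front [ 0.634 -0.073  0.093] [ 0.636 -0.313  0.093] [ 0.636 -0.078  0.093] [ 0.648 -0.317  0.093]
unit back S [ 0.871 -0.071  0.105] [ 0.874 -0.319  0.105] [ 0.652 -0.075  0.105] [ 0.648 -0.312  0.105]
plate [0.445 0.195 0.006] [0.457 0.017 0.006] [0.621 0.21  0.006] [0.634 0.026 0.006] [0.444 0.188 0.006] [0.46  0.013 0.006] [0.619 0.025 0.006]
hoodtop front [0.612 0.205 0.078] [0.621 0.029 0.078] [0.606 0.193 0.078] [0.622 0.023 0.078]
```

```bash
python3 -m creep '[0.2,-0.35,0.08,0.378,0.085,0.2,-0.35,0.08,0.378,0.085,0.2,-0.35,0.08,0.378,0.085,0.2,-0.35,0.08,0.378,0.085,0.2,-0.35,0.08,0.378,0.085,0.2,-0.35,0.08,0.378,0.085,0.2,-0.35,0.08,0.378,0.085,0.2,-0.35,0.08,0.378,0.085,0.2,-0.35,0.08,0.378,0.085,0.2,-0.35,0.08,0.378,0.085]'
cat >> h.py <<'E'
from scipy.spatial.transform import Rotation as Ro
def wrist(save=None):
    o=bot.get_obs();c=cam('wrist',save)
    W=np.eye(4);W[:3,:3]=Ro.from_quat(o['tool_rot']).as_matrix();W[:3,3]=o['eef_pos']
    M=W@np.array(c['T_tool_cam']);c=dict(c);c['extrinsics']=np.linalg.inv(M);return c
def ask(c,n,names):
    for k,z in names.items():
        for r in bot.place_of(n,k)[:4]:
            if r['score']<.3: continue
            uv=np.array(r['centre'])*[560,420]; print(n,k,round(r['score'],2),uv.round(),at_z(c,uv,z).round(3))
E
python3 - <<'E'
from h import *
w=wrist('w1.png');print(np.array(w['T_tool_cam']).round(3),w['camera_matrix'])
ask(w,'wrist',{'intake':0,'lane_mouth':.006,'hood':.058,'lane1':.006,'tray':0})
E
```

```text
clock: 2.83
eef_pos: [0.3831, 0.1161, 0.3114]
tool_rot: [-0.0, 1.0, 0.0, 0.001]
ft_force: [1.4, 0.8, 0.5]
grip_width: 0.085
grasp_force: 0.0
[[-0.    -0.95  -0.313  0.081]
 [ 1.    -0.    -0.001 -0.001]
 [ 0.001 -0.313  0.95  -0.142]
 [ 0.     0.     0.     1.   ]] [[311.25880497   0.         281.8323281 ]
 [  0.         311.25880497 211.11128354]
 [  0.           0.           1.        ]]
wrist intake 0.6 [285. 285.] [0.58 0.12 0.  ]
wrist lane_mouth 0.92 [277. 262.] [0.535 0.108 0.006]
wrist hood 0.71 [282. 326.] [0.616 0.116 0.058]
wrist lane1 0.92 [253. 312.] [0.63  0.067 0.006]
wrist lane1 0.65 [281. 313.] [0.632 0.114 0.006]
wrist lane1 0.64 [320. 310.] [0.625 0.181 0.006]
wrist tray 0.63 [444. 240.] [0.5   0.372 0.   ]
```

View pics/w1.png

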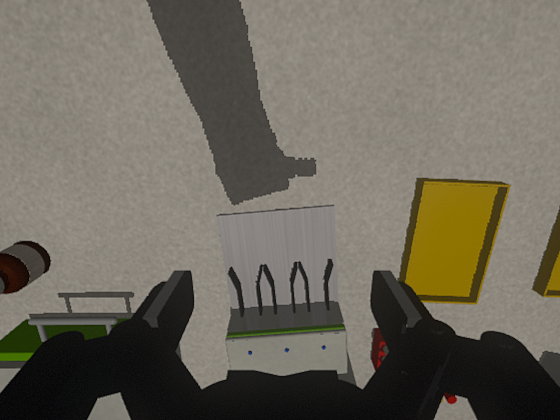

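The wrist picture shows the intake plate with near corners at (217,214) and (334,206), and lane walls down to the hood edge at about row 305. The tray's corners run from (416,179) to (508,185). Zooming in on the lanes.

Run:
```python
import cv2
i=cv2.imread('pics/w1.png')[195:345,205:365]
cv2.imwrite('pics/w1c.png',cv2.resize(i,None,fx=4,fy=4,interpolation=cv2.INTER_CUBIC))
```

```text
(no output)
```

View pics/w1c.png

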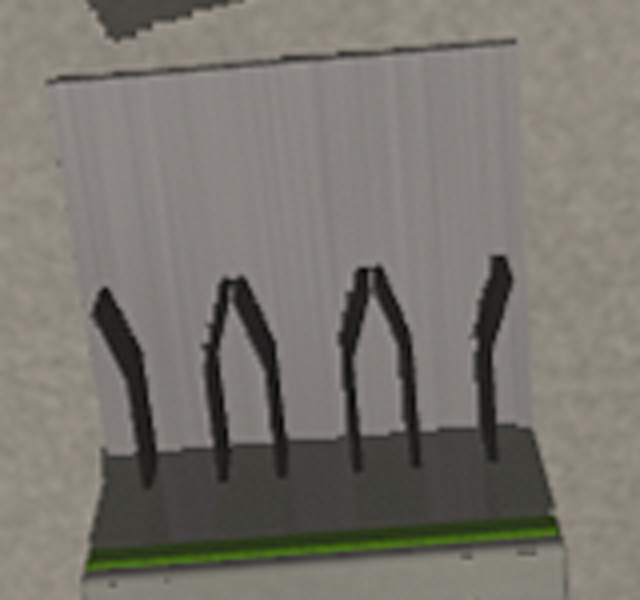

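Run:
```python
from h import *
w=wrist()
P=lambda u,v,z:at_z(w,(u/4+205-.4,v/4+195-.4),z).round(4)[:2]
print('plate near',P(47,82,.006),P(516,41,.006),'mid lanes:')
c=[P(*p,.006) for p in [(47,82),(516,41)]]
d=c[1]-c[0];print('yaw from near edge',np.arctan2(-d[0],d[1]), np.linalg.norm(d))
for row in ([(148,482),(222,476),(281,472),(357,467),(416,463),(492,458)],[(140,370),(211,360),(273,354),(347,348),(409,340),(484,345)]):
    q=[P(*p,.026) for p in row];print(*q); print('mids',[(q[i]+q[i+1])/2 for i in (0,2,4)])
print('green/hood top front edge',P(85,575,.078),P(563,540,.078),'mouth walls top',P(232,280,.026),P(370,268,.026))
print('tray',[at_z(w,p,.022).round(3)[:2] for p in [(417,179),(508,185),(477,301)]])
```

```text
plate near [0.4541 0.0186] [0.4378 0.1955] mid lanes:
yaw from near edge 0.0918830035004031 0.17764937376754245
[0.6185 0.0528] [0.6156 0.0829] [0.6137 0.1067] [0.6113 0.1374] [0.6093 0.1611] [0.6069 0.1916]
mids [array([0.61705, 0.06785]), array([0.6125 , 0.12205]), array([0.6081 , 0.17635])]
[0.5666 0.0518] [0.5621 0.0797] [0.5594 0.104 ] [0.5567 0.1328] [0.5531 0.1569] [0.5553 0.1861]
mids [array([0.56435, 0.06575]), array([0.55805, 0.1184 ]), array([0.5542, 0.1715])]
green/hood top front edge [0.62   0.0361] [0.6044 0.2099] mouth walls top [0.5272 0.0886] [0.5221 0.1412]
tray [array([0.395, 0.308]), array([0.403, 0.438]), array([0.594, 0.432])]
```

Intake: near-edge middle at (0.446,0.107), yaw about 0.08, consistent with the top view. The tray is centred at (0.50,0.370). Now on to the bottle.

```bash
python3 -m creep '[0.09,-0.38,-0.02,0,0.085,0.09,-0.38,-0.02,0,0.085,0.09,-0.38,-0.02,0,0.085,0.09,-0.38,-0.02,0,0.085,0.09,-0.38,-0.02,0,0.085,0.09,-0.38,-0.02,0,0.085,0.09,-0.38,-0.02,0,0.085,0.09,-0.38,-0.02,0,0.085,0.09,-0.38,-0.02,0,0.085,0.09,-0.38,-0.02,0,0.085]'
python3 - <<'E'
from h import *
w=wrist('w2.png');
ask(w,'wrist',{'bottle1':0,'unit_drawer0_handle':.067,'unit':0})
E
```

```text
clock: 4.02
eef_pos: [0.4739, -0.2643, 0.289]
tool_rot: [-0.0, 1.0, -0.0, -0.001]
ft_force: [-0.4, -0.8, -0.1]
grip_width: 0.0851
grasp_force: 0.0
wrist bottle1 0.62 [261. 211.] [ 0.534 -0.295  0.   ]
wrist unit_drawer0_handle 0.77 [338. 275.] [ 0.601 -0.191  0.067]
wrist unit 0.84 [329. 334.] [ 0.752 -0.187  0.   ]
```

View pics/w2.png

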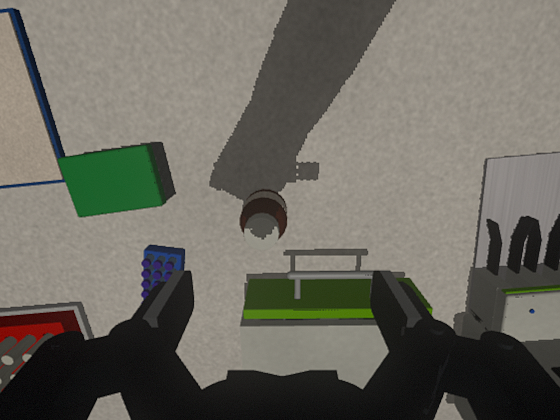

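The bottle's cap is at about (263,226). The real handle bar is at row 275, since the thin bar at row 252 is its shadow.

Run:
```python
from h import *
w=wrist()
print(at_z(w,(262,226),.096),at_z(w,(264,194),0.0))
for p in [(.533,-.292,.096),(.533,-.292,.0),(.601,-.133,.067),(.601,-.253,.067)]: print(proj(w,p).round())
print([at_z(w,p,.067).round(3) for p in [(288,275),(405,274)]],[at_z(w,p,.093).round(3) for p in [(243,318),(432,318)]])
```

```text
[ 0.52041248 -0.28346244  0.096     ] [ 0.50798314 -0.28609644  0.        ]
[255. 236.]
[260. 211.]
[378. 275.]
[287. 275.]
[array([ 0.601, -0.252,  0.067]), array([ 0.599, -0.098,  0.067])] [array([ 0.649, -0.31 ,  0.093]), array([ 0.648, -0.066,  0.093])]
```

Run:
```python
from h import *
for n in ('top','side'):
    c=cam(n,n+'2.png');ask(c,n,{'bottle1':0})
    print(proj(c,(.533,-.292,.096)))
a=cv2.imread('pics/w2.png')[170:260,220:340];b=cv2.imread('pics/top2.png')[190:265,360:460];c=cv2.imread('pics/side2.png')[245:305,290:370]
r=lambda i:cv2.resize(i,(400,300),interpolation=cv2.INTER_CUBIC)
cv2.imwrite('pics/m.png',np.vstack([np.hstack([r(a),r(b)]),np.hstack([r(c),r(c)*0])]))
```

```text
top bottle1 0.59 [397. 228.] [ 0.54  -0.289  0.   ]
[403.92222497 228.09913647]
side bottle1 0.76 [321. 282.] [ 0.528 -0.279  0.   ]
side bottle1 0.44 [388. 298.] [ 0.646 -0.455  0.   ]
side bottle1 0.39 [204. 191.] [0.501 0.382 0.   ]
[326.49371471 260.98211369]
```

View pics/m.png

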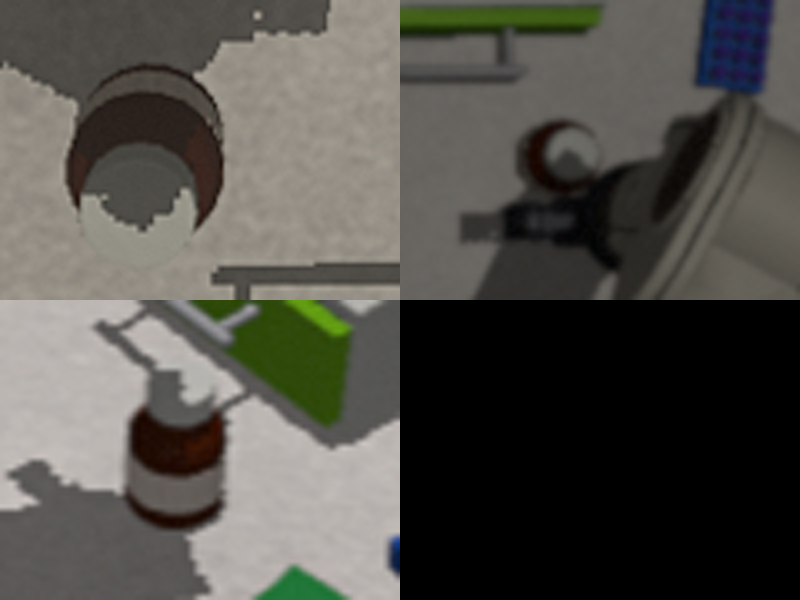

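The bottle has not moved; its cap centre comes out at about (0.532,-0.288). Grasping the cap.

```bash
python3 -m creep '[0.058,-0.024,-0.04,0,0.085,0.058,-0.024,-0.04,0,0.085,0.058,-0.024,-0.08,0,0.085,0.058,-0.024,-0.12,0,0.085,0.058,-0.024,-0.16,0,0.085,0.058,-0.024,-0.19,0,0.085,0.058,-0.024,-0.21,0,0.085,0.058,-0.024,-0.221,0,0.085,0.058,-0.024,-0.221,0,0.085,0.058,-0.024,-0.221,0,0.07]' && python3 -m creep '[0,0,0,0,0.02,0,0,0,0,0.02,0,0,0,0,0.02,0,0,0,0,0.02,0,0,0,0,0.02,0,0,0,0,0.02,0,0,0,0,0.02]'
```

```text
clock: 5.3
eef_pos: [0.531, -0.2857, 0.0703]
tool_rot: [-0.0, 1.0, -0.0, 0.0]
ft_force: [0.4, -0.4, -0.0]
grip_width: 0.075
grasp_force: 0.0
clock: 5.88
eef_pos: [0.5321, -0.2871, 0.0721]
tool_rot: [0.0, 1.0, -0.001, 0.002]
ft_force: [0.3, 0.1, 6.0]
grip_width: 0.0403
grasp_force: 59.8
```

```bash
python3 -m creep '[0,0,0.03,0,0.02,0,0,0.07,0,0.02,0,0,0.11,0,0.02,0,0.03,0.12,0,0.02,-0.01,0.07,0.12,0,0.02,-0.015,0.11,0.12,0,0.02,-0.02,0.15,0.12,0,0.02,-0.025,0.19,0.12,0,0.02,-0.03,0.23,0.12,0,0.02,-0.03,0.27,0.12,0,0.02]' && python3 -m creep '[0,0.04,0,0,0.02,0,0.08,0,0,0.02,0,0.12,0,0,0.02,0,0.16,0,0,0.02,0,0.2,0,0,0.02,0,0.24,0,0,0.02,0,0.28,0,0,0.02,0,0.32,0,0,0.02,0,0.36,0,0,0.02,0,0.387,0,0,0.02]'
python3 - <<'E'
from h import *
print(bot.get_obs()['eef_pos'],bot.get_obs()['grip_width'])
t=cam('top');s=cam('side','side3.png');ask(t,'top',{'tray':0});ask(s,'side',{'tray':0,'bottle1':.1})
E
```

```text
clock: 6.72
eef_pos: [0.4986, -0.0143, 0.1895]
tool_rot: [0.0, 1.0, 0.0, -0.001]
ft_force: [0.5, 0.3, -3.0]
grip_width: 0.0404
grasp_force: 62.1
clock: 7.55
eef_pos: [0.4995, 0.3746, 0.189]
tool_rot: [-0.001, 1.0, 0.001, -0.0]
ft_force: [0.8, 0.2, -4.3]
grip_width: 0.0401
grasp_force: 62.2
[0.49949396 0.37458441 0.18896825] 0.040053055028585895
top tray 0.6 [201. 235.] [0.514 0.38  0.   ]
side tray 0.64 [178. 169.] [0.5  0.59 0.  ]
side tray 0.63 [203. 191.] [0.5   0.387 0.   ]
side bottle1 0.73 [199. 166.] [0.507 0.408 0.1  ]
```

```bash
python3 -m creep '[0,-0.003,-0.03,0,0.02,0,-0.003,-0.06,0,0.02,0,-0.003,-0.08,0,0.02,0,-0.003,-0.1,0,0.02,0,-0.003,-0.106,0,0.02,0,-0.003,-0.11,0,0.02,0,-0.003,-0.113,0,0.02,0,-0.003,-0.113,0,0.02]'
```

```text
clock: 8.47
eef_pos: [0.5013, 0.3678, 0.0774]
tool_rot: [0.0, 1.0, 0.0, 0.001]
ft_force: [1.1, -0.2, -2.4]
grip_width: 0.0401
grasp_force: 62.4
```

```bash
python3 -m creep '[0,0,-0.001,0,0.02,0,0,-0.002,0,0.02,0,0,-0.003,0,0.02,0,0,-0.003,0,0.02]' && python3 -m creep '[0,0,0,0,0.05,0,0,0,0,0.08,0,0,0,0,0.08,0,0,0,0,0.08,0,0,0.03,0,0.08,0,0,0.07,0,0.08,0,0,0.11,0,0.08,-0.02,-0.05,0.14,0,0.08,-0.02,-0.09,0.14,0,0.08]'
```

```text
clock: 8.8
eef_pos: [0.5018, 0.3685, 0.0761]
tool_rot: [-0.0, 1.0, 0.001, 0.002]
ft_force: [-0.7, -1.6, 4.3]
grip_width: 0.0399
grasp_force: 63.3
clock: 9.55
eef_pos: [0.4839, 0.2964, 0.2156]
tool_rot: [-0.002, 1.0, 0.003, 0.004]
ft_force: [1.4, -0.1, 0.8]
grip_width: 0.0801
grasp_force: 0.0
```

```bash
python3 -m creep '[0.1,-0.4,0,-1.571,0.03,0.1,-0.4,0,-1.571,0.03,0.1,-0.4,0,-1.571,0.03,0.1,-0.4,0,-1.571,0.03,0.1,-0.4,0,-1.571,0.03,0.1,-0.4,0,-1.571,0.03,0.1,-0.4,0,-1.571,0.03,0.1,-0.4,0,-1.571,0.03,0.1,-0.4,0,-1.571,0.03,0.1,-0.4,0,-1.571,0.03]' && python3 -m creep '[0.017,-0.074,0,-0.35,0.03,0.017,-0.074,0,-0.35,0.03,0.017,-0.074,0,-0.35,0.03,0.017,-0.074,0,-0.35,0.03]'
python3 - <<'E'
from h import *
print(bot.get_obs()['grip_width'],bot.get_obs()['joint_pos'])
s=cam('side','side4.png');ask(s,'side',{'bottle1':.004,'unit_drawer0_handle':.067});t=cam('top');ask(t,'top',{'bottle1':.004,'unit_drawer0_handle':.067})
E
```

```text
clock: 10.38
eef_pos: [0.5826, -0.1092, 0.211]
tool_rot: [0.588, 0.809, 0.0, 0.0]
ft_force: [0.7, 0.1, -0.7]
grip_width: 0.03
grasp_force: 0.0
clock: 10.72
eef_pos: [0.5993, -0.183, 0.2101]
tool_rot: [0.719, 0.695, -0.0, -0.0]
ft_force: [0.3, 1.0, -0.0]
grip_width: 0.0302
grasp_force: 0.0
0.030200599291344842 [-2.96462707e-01  5.07164638e-01  3.40773224e-01  1.40512416e+00
  1.73875700e-04  1.30868477e+00]
side bottle1 0.96 [205. 191.] [0.505 0.378 0.004]
side unit_drawer0_handle 0.58 [321. 245.] [ 0.595 -0.201  0.067]
top bottle1 0.73 [218. 181.] [0.702 0.323 0.004]
top bottle1 0.52 [207. 238.] [0.506 0.359 0.004]
top unit_drawer0_handle 0.7 [373. 207.] [ 0.603 -0.198  0.067]
```

```bash
python3 -m creep '[0.001,-0.011,0,0.034,0.03,0.001,-0.011,-0.03,0.034,0.03,0.001,-0.011,-0.06,0.034,0.03,0.001,-0.011,-0.09,0.034,0.03,0.001,-0.011,-0.12,0.034,0.03,0.001,-0.011,-0.145,0.034,0.03,0.001,-0.011,-0.161,0.034,0.03,0.001,-0.011,-0.161,0.034,0.03,0.001,-0.011,-0.161,0.034,0.03]' && python3 -m creep '[0,0,0,0,0.002,0,0,0,0,0.002,0,0,0,0,0.002,0,0,0,0,0.002,0,0,0,0,0.002]'
```

```text
clock: 11.77
eef_pos: [0.6001, -0.1903, 0.0502]
tool_rot: [0.704, 0.71, -0.0, -0.0]
ft_force: [-0.4, 0.6, 0.5]
grip_width: 0.03
grasp_force: 0.3
clock: 12.18
eef_pos: [0.601, -0.1909, 0.0505]
tool_rot: [0.705, 0.709, 0.001, 0.0]
ft_force: [0.4, 3.3, 3.5]
grip_width: 0.0091
grasp_force: 58.6
```

```bash
python3 -m creep '[-0.01,0,0,0,0.002,-0.03,0,0,0,0.002,-0.05,0,0,0,0.002,-0.07,0,0,0,0.002,-0.09,0,0,0,0.002,-0.11,0,0,0,0.002,-0.13,0,0,0,0.002,-0.145,0,0,0,0.002,-0.155,0,0,0,0.002,-0.155,0,0,0,0.002]' && python3 -m creep '[-0.002,0,0,0,0.002,-0.004,0,0,0,0.002,-0.006,0,0,0,0.002,-0.006,0,0,0,0.002]'
```

```text
clock: 13.02
eef_pos: [0.4433, -0.1924, 0.0504]
tool_rot: [0.706, 0.708, -0.001, 0.0]
ft_force: [-0.5, -0.7, 3.4]
grip_width: 0.0087
grasp_force: 60.1
clock: 13.35
eef_pos: [0.4401, -0.1924, 0.0504]
tool_rot: [0.705, 0.709, -0.0, 0.001]
ft_force: [-0.5, -2.9, 6.3]
grip_width: 0.0087
grasp_force: 60.3
```

```bash
python3 -m creep '[-0.002,0,0,0,0.002,-0.003,0,0,0,0.002,-0.004,0,0,0,0.002,-0.004,0,0,0,0.002]'
```

```text
clock: 13.68
eef_pos: [0.4361, -0.1925, 0.0504]
tool_rot: [0.705, 0.709, -0.0, 0.001]
ft_force: [1.2, -2.8, 5.7]
grip_width: 0.0087
grasp_force: 60.4
```

```bash
python3 -m creep '[0,0,0,0,0.03,0,0,0,0,0.03,0,0,0,0,0.03,0,0,0.03,0,0.03,0,0,0.07,0,0.03,0,0,0.11,0,0.03,0,0,0.15,0.125,0.03,0,0,0.19,0.25,0.03,0,0,0.21,0.375,0.03,0,0,0.21,0.5,0.03]' && python3 -m creep '[0.03,0,0,1.07,0.05,0.03,0,0,1.07,0.05,0.03,0,0,1.07,0.05,0.03,0,0,1.07,0.05,0.03,0,0,1.07,0.05,0.03,0,0,1.07,0.05,0.03,0,0,1.07,0.05,0.03,0,0,1.07,0.05,0.03,0,0,1.07,0.05,0.03,0,0,1.07,0.05]'
python3 - <<'E'
from h import *
w=wrist('w3.png');
ask(w,'wrist',{'insert':.022,'carrier1':.022,'carrier2':.022,'carrier3':.022,'unit_drawer0_handle':.067,'unit':0})
s=cam('side');ask(s,'side',{'carrier1':.022,'carrier2':.022,'carrier3':.022,'unit_drawer0_handle':.067,'bottle1':.004})
E
```

```text
clock: 14.52
eef_pos: [0.4378, -0.1923, 0.2653]
tool_rot: [0.505, 0.863, 0.001, 0.005]
ft_force: [0.3, -0.0, -0.4]
grip_width: 0.0304
grasp_force: 0.0
clock: 15.35
eef_pos: [0.4649, -0.1911, 0.2591]
tool_rot: [-0.003, 1.0, 0.001, -0.001]
ft_force: [-0.8, -0.1, 0.5]
grip_width: 0.0501
grasp_force: 0.0
wrist insert 0.7 [279. 265.] [ 0.585 -0.195  0.022]
wrist carrier1 0.63 [321. 257.] [ 0.574 -0.139  0.022]
wrist carrier1 0.59 [240. 253.] [ 0.567 -0.247  0.022]
wrist carrier2 0.63 [321. 257.] [ 0.574 -0.139  0.022]
wrist carrier2 0.59 [240. 253.] [ 0.567 -0.247  0.022]
wrist carrier3 0.63 [321. 257.] [ 0.574 -0.139  0.022]
wrist carrier3 0.59 [240. 253.] [ 0.567 -0.247  0.022]
wrist unit_drawer0_handle 0.98 [281. 160.] [ 0.436 -0.192  0.067]
wrist unit 0.74 [283. 353.] [ 0.753 -0.188  0.   ]
side carrier1 0.9 [323. 268.] [ 0.561 -0.249  0.022]
side carrier1 0.84 [302. 248.] [ 0.571 -0.136  0.022]
side carrier2 0.9 [323. 268.] [ 0.561 -0.249  0.022]
side carrier2 0.84 [302. 248.] [ 0.571 -0.136  0.022]
side carrier3 0.9 [323. 268.] [ 0.561 -0.249  0.022]
side carrier3 0.84 [302. 248.] [ 0.571 -0.136  0.022]
side unit_drawer0_handle 0.71 [250. 223.] [0.478 0.033 0.067]
side unit_drawer0_handle 0.55 [281. 264.] [ 0.435 -0.195  0.067]
side bottle1 0.76 [205. 194.] [0.493 0.36  0.004]
side bottle1 0.53 [204. 193.] [0.495 0.367 0.004]
```

View pics/w3.png

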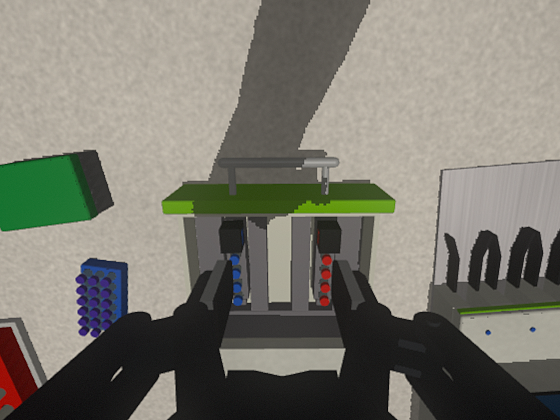

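The drawer is open, with two carriers in it. Blue is in the right channel with its block at about (232,237), red is in the left channel with its block at about (328,237), and the middle channel is empty. The tray's bottle is in place.

Run:
```python
from h import *
w=wrist()
i=cv2.imread('pics/w3.png')[175:315,175:375]
cv2.imwrite('pics/w3c.png',cv2.resize(i,None,fx=4,fy=4,interpolation=cv2.INTER_CUBIC))
for n,p in {'bl':(221,252),'br':(243,252),'rl':(317,252),'rr':(341,252)}.items(): print(n,at_z(w,p,.082).round(4))
for y,x in((-.247,.565),(-.137,.572)): print([proj(w,(x+a,y+b,.082)).round() for a in(-.06,-.03) for b in (-.012,.012)])
```

```text
bl [ 0.5387 -0.2609  0.082 ]
br [ 0.5386 -0.236   0.082 ]
rl [ 0.5383 -0.1523  0.082 ]
rr [ 0.5382 -0.1251  0.082 ]
[array([221., 224.]), array([243., 224.]), array([223., 249.]), array([244., 249.])]
[array([321., 230.]), array([343., 230.]), array([320., 255.]), array([341., 255.])]
```

View pics/w3c.png

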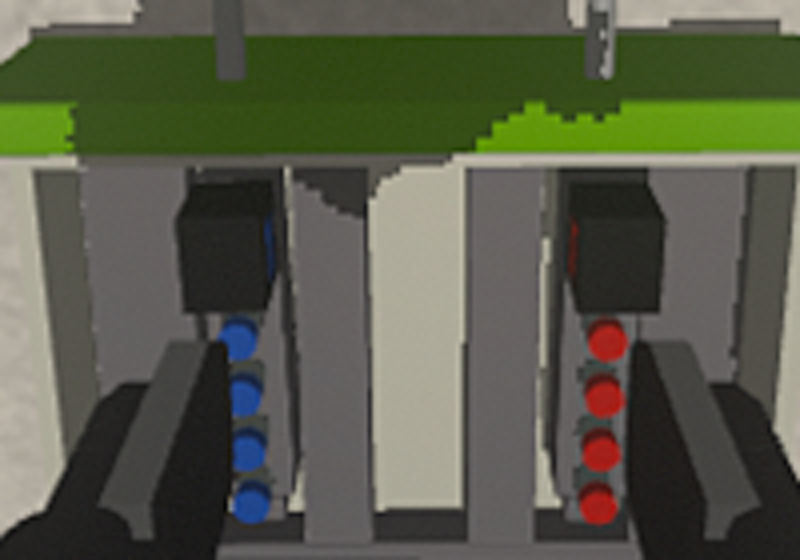

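Two carriers confirmed: the blue block centre is at about (0.525,-0.2485) and the red at about (0.525,-0.138), the 110 mm apart that the channels should give. Red goes first.

```bash
python3 -m creep '[0.03,0.025,0,0,0.042,0.06,0.053,-0.02,0,0.042,0.06,0.053,-0.06,0,0.042,0.06,0.053,-0.1,0,0.042,0.06,0.053,-0.13,0,0.042,0.06,0.053,-0.16,0,0.042,0.06,0.053,-0.185,0,0.042,0.06,0.053,-0.2,0,0.042,0.06,0.053,-0.209,0,0.042,0.06,0.053,-0.209,0,0.042]' && python3 -m creep '[0,0,0,0,0.042,0,0,0,0,0.01,0,0,0,0,0.01,0,0,0,0,0.01,0,0,0,0,0.01,0,0,0,0,0.01]'
```

```text
clock: 16.88
eef_pos: [0.5238, -0.1382, 0.0488]
tool_rot: [-0.002, 1.0, 0.001, -0.002]
ft_force: [-0.2, 0.4, -0.1]
grip_width: 0.042
grasp_force: 0.0
clock: 17.38
eef_pos: [0.5268, -0.139, 0.0526]
tool_rot: [-0.002, 1.0, -0.001, 0.002]
ft_force: [-0.2, -0.3, 5.1]
grip_width: 0.0233
grasp_force: 59.7
```

```bash
python3 -m creep '[0,0,0.02,0,0.01,0,0,0.05,0,0.01,0,0,0.08,0,0.01,0,0,0.11,0,0.01,-0.02,0.03,0.12,0.02,0.01,-0.04,0.07,0.12,0.04,0.01,-0.06,0.1,0.12,0.06,0.01,-0.08,0.13,0.12,0.08,0.01,-0.09,0.165,0.12,0.08,0.01,-0.1,0.2,0.12,0.08,0.01]' && python3 -m creep '[-0.008,0.03,0,0,0.01,-0.008,0.06,0,0,0.01,-0.008,0.098,0,0,0.01,-0.008,0.098,0,0,0.01,-0.008,0.098,0,0,0.01]'
python3 - <<'E'
from h import *
o=bot.get_obs();print(o['eef_pos'],o['tool_rot'],o['grip_width'])
w=wrist('w4.png')
i=cv2.imread('pics/w4.png')[150:420,150:450]
cv2.imwrite('pics/w4c.png',cv2.resize(i,None,fx=2.2,fy=2.2,interpolation=cv2.INTER_CUBIC))
E
```

```text
clock: 18.22
eef_pos: [0.4235, 0.0623, 0.1709]
tool_rot: [-0.042, 0.999, -0.0, -0.0]
ft_force: [1.4, 0.3, -0.8]
grip_width: 0.023
grasp_force: 59.3
clock: 18.63
eef_pos: [0.4167, 0.161, 0.1707]
tool_rot: [-0.044, 0.999, -0.0, -0.0]
ft_force: [-0.1, -0.1, -2.2]
grip_width: 0.0232
grasp_force: 59.6
[0.41672854 0.1609552  0.17071412] [-4.43174297e-02  9.99017450e-01 -1.97658775e-04 -2.45268293e-04] 0.023209906551068252
```

View pics/w4c.png

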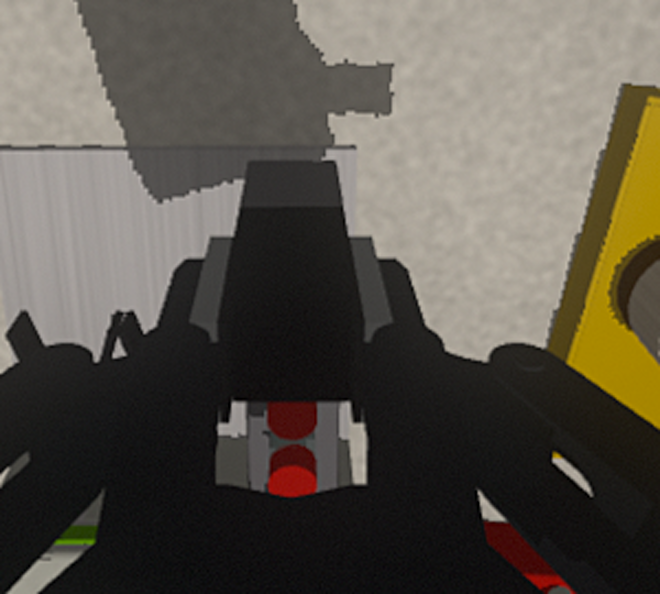

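The carrier hangs straight between the fingers. The plate's near edge lies level at crop row 148, with its left corner at crop (357,148). Checking the lane against that corner.

Run:
```python
from h import *
w=wrist();img=cv2.cvtColor(w['pixels'],cv2.COLOR_RGB2GRAY).astype(int)
f=lambda u,v:(u/2.2+150-.3,v/2.2+150-.3)
A=at_z(w,f(357,148),.006);B=at_z(w,f(2,148),.006);C=at_z(w,f(356,230),.006)
print(A,B,C,'yaw edge',np.arctan2(-(A-B)[0],(A-B)[1]),'yaw side',np.arctan2(*(C-A)[[1,0]]))
# row of near-edge per column
for u in (155,170,185,200): 
    c=img[195:235,u];print(u,195+int(np.argmin(c)),c.min())
r=img[225:250:5,290:330];
for k in r: print(k[8:].tolist())
o=bot.get_obs();R=Ro.from_quat(o['tool_rot']).as_matrix();y=R[:,1];print('heading-pi/2',np.arctan2(y[1],y[0])-np.pi/2)
for yaw in(.07,.08,.09):
    e=np.array([np.cos(yaw),np.sin(yaw)]);n=np.array([-e[1],e[0]])
    d=o['eef_pos'][:2]-A[:2]; print(yaw,'x',-.125+d@e,'y',.09+d@n)
```

```text
[0.44014748 0.19248652 0.006     ] [0.45469387 0.02461109 0.006     ] [0.48281737 0.19697001 0.006     ] yaw edge 0.0864340378486073 yaw side 0.10468971240153159
155 217 65
170 217 70
185 217 77
200 217 58
[52, 50, 50, 48, 35, 132, 162, 159, 155, 153, 157, 159, 159, 158, 156, 163, 169, 169, 166, 166, 166, 168, 169, 170, 172, 169, 171, 168, 170, 168, 167, 163]
[51, 51, 51, 51, 46, 48, 144, 163, 154, 153, 156, 160, 157, 158, 157, 161, 165, 168, 169, 169, 169, 164, 162, 161, 163, 166, 166, 165, 167, 166, 168, 164]
[50, 51, 49, 51, 50, 44, 75, 148, 159, 153, 154, 159, 158, 157, 155, 166, 173, 174, 173, 173, 174, 175, 173, 171, 168, 166, 164, 166, 166, 170, 172, 172]
[50, 49, 49, 51, 51, 50, 40, 81, 142, 156, 156, 158, 156, 158, 159, 160, 163, 163, 162, 162, 163, 163, 163, 164, 163, 164, 165, 166, 166, 168, 165, 164]
[30, 30, 30, 31, 34, 33, 28, 18, 127, 155, 156, 158, 154, 155, 158, 167, 171, 169, 167, 163, 161, 159, 159, 162, 162, 164, 162, 164, 164, 164, 164, 166]
heading-pi/2 0.0844741936996194
0.07 x -0.15063862261448666 y 0.058106970992307445
0.08 x -0.15095626566863735 y 0.05836494758353158
0.09 x -0.15127131311785127 y 0.0586260876536349
```

```bash
python3 -m creep '[-0.004,-0.003,-0.03,0,0.01,-0.004,-0.003,-0.06,0,0.01,-0.004,-0.003,-0.09,0,0.01,-0.004,-0.003,-0.11,0,0.01,-0.004,-0.003,-0.12,0,0.01,-0.004,-0.003,-0.126,0,0.01,-0.004,-0.003,-0.126,0,0.01]'
python3 - <<'E'
from h import *
w=wrist('w5.png');o=bot.get_obs();print(o['eef_pos'])
i=cv2.imread('pics/w5.png')[120:420,150:450]
cv2.imwrite('pics/w5c.png',cv2.resize(i,None,fx=2,fy=2,interpolation=cv2.INTER_CUBIC))
for p in [(.440,.1925,.006)]: print(proj(w,p))
E
```

```text
clock: 19.32
eef_pos: [0.4124, 0.1547, 0.0437]
tool_rot: [-0.041, 0.999, -0.001, -0.001]
ft_force: [-0.0, 0.5, -1.1]
grip_width: 0.0232
grasp_force: 59.5
[0.41328007 0.15522417 0.04473311]
[336.5289872  286.77552156]
```

View pics/w5c.png

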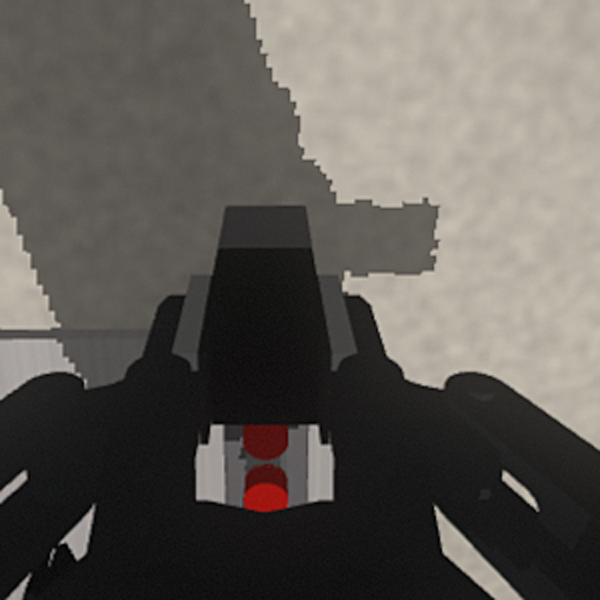

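```bash
python3 -m creep '[0,0,-0.004,0,0.01,0,0,-0.008,0,0.01,0,0,-0.009,0,0.01,0,0,-0.009,0,0.01]' && python3 -m creep '[0.01,0.001,0,0,0.01,0.02,0.002,0,0,0.01,0.03,0.003,0,0,0.01,0.04,0.003,0,0,0.01,0.04,0.003,0,0,0.01]'
```

```text
clock: 19.7
eef_pos: [0.4142, 0.1565, 0.0367]
tool_rot: [-0.042, 0.999, 0.0, 0.001]
ft_force: [0.1, 0.2, 0.4]
grip_width: 0.0232
grasp_force: 59.7
clock: 20.12
eef_pos: [0.456, 0.16, 0.0366]
tool_rot: [-0.042, 0.999, 0.0, 0.002]
ft_force: [1.1, 1.1, 4.1]
grip_width: 0.0229
grasp_force: 60.2
```

```bash
python3 -m creep '[0.01,0.001,0,0,0.01,0.02,0.0015,0,0,0.01,0.03,0.0025,0,0,0.01,0.04,0.0035,0,0,0.01,0.04,0.0035,0,0,0.01]'
```

```text
clock: 20.53
eef_pos: [0.4953, 0.1633, 0.0366]
tool_rot: [-0.042, 0.999, 0.0, 0.001]
ft_force: [1.6, 1.2, 7.0]
grip_width: 0.0233
grasp_force: 60.8
```

Run:
```python
from h import *
w=wrist('w6.png');o=bot.get_obs();print(o['eef_pos'],o['ft_force'])
s=cam('side','side6.png')
a=cv2.imread('pics/w6.png')[180:420,120:440];b=cv2.imread('pics/side6.png')[160:270,210:330]
cv2.imwrite('pics/m6.png',np.hstack([cv2.resize(a,(400,300),interpolation=cv2.INTER_CUBIC),cv2.resize(b,(400,366),interpolation=cv2.INTER_CUBIC)[:300]]))
```

```text
[0.49528244 0.16331929 0.03663164] [2.47738126 0.81080659 3.45043242]
```

View pics/m6.png

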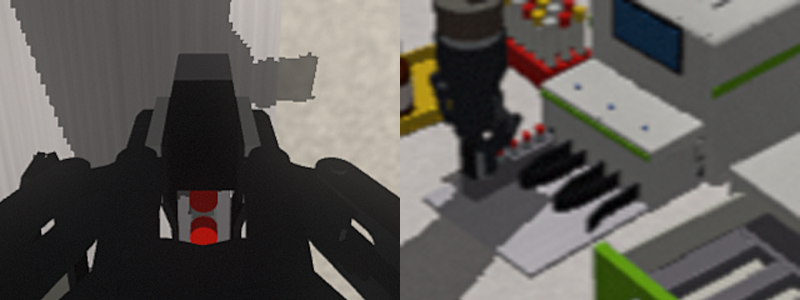

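Red is entering the left lane with its nose near the hood and only small forces. Continuing.

```bash
python3 -m creep '[0.015,0.0012,0,0,0.01,0.03,0.0025,0,0,0.01,0.045,0.0038,0,0,0.01,0.06,0.005,0,0,0.01,0.06,0.005,0,0,0.01]' && python3 -m creep '[0.006,0.0005,0,0,0.01,0.012,0.001,0,0,0.01,0.018,0.0015,0,0,0.01,0.018,0.0015,0,0,0.01]'
```

```text
clock: 21.05
eef_pos: [0.5551, 0.1688, 0.0365]
tool_rot: [-0.042, 0.999, 0.001, 0.001]
ft_force: [2.4, 2.3, 8.9]
grip_width: 0.0231
grasp_force: 61.4
clock: 21.38
eef_pos: [0.5701, 0.1701, 0.0365]
tool_rot: [-0.043, 0.999, 0.001, -0.001]
ft_force: [-4.3, 1.3, 8.9]
grip_width: 0.0227
grasp_force: 61.2
```

```bash
python3 -m creep '[0.002,0,0,0,0.01,0.004,0.0003,0,0,0.01,0.004,0.0003,0,0,0.01]'
```

```text
clock: 21.63
eef_pos: [0.5728, 0.1704, 0.0365]
tool_rot: [-0.043, 0.999, 0.001, -0.002]
ft_force: [-7.5, 0.6, 10.7]
grip_width: 0.0231
grasp_force: 61.2
```

```bash
python3 -m creep '[0.002,0,0,0,0.01,0.005,0.0003,0,0,0.01,0.005,0.0003,0,0,0.01,0.005,0.0003,0,0,0.01]'
```

```text
clock: 21.97
eef_pos: [0.578, 0.1708, 0.0365]
tool_rot: [-0.043, 0.999, 0.001, -0.002]
ft_force: [-6.4, 1.6, 9.8]
grip_width: 0.0234
grasp_force: 61.2
```

```bash
python3 -m creep '[0.002,0,0.0005,0,0.01,0.004,0.0003,0.0005,0,0.01,0.004,0.0003,0.0005,0,0.01]' && python3 -m creep '[0.002,0,0,0,0.01,0.004,0.0003,0,0,0.01,0.004,0.0003,0,0,0.01]'
```

```text
clock: 22.22
eef_pos: [0.5812, 0.171, 0.0366]
tool_rot: [-0.043, 0.999, 0.001, -0.003]
ft_force: [-8.5, 1.1, 8.3]
grip_width: 0.0232
grasp_force: 61.1
clock: 22.47
eef_pos: [0.5812, 0.171, 0.0365]
tool_rot: [-0.043, 0.999, 0.001, -0.006]
ft_force: [-17.7, 1.8, 16.3]
grip_width: 0.0233
grasp_force: 62.1
```

The TCP stopped dead at x=0.581 under 18 N, so red is home. Release it and fetch blue.

```bash
python3 -m creep '[0,0,0,0,0.042,0,0,0,0,0.042,0,0,0,0,0.042,0,0,0.02,0,0.042,0,0,0.05,0,0.042,-0.01,0,0.09,0,0.042,-0.03,0,0.13,0,0.042,-0.06,-0.02,0.17,0,0.042,-0.09,-0.05,0.19,0,0.042,-0.12,-0.08,0.2,0,0.042]'
python3 - <<'E'
from h import *
w=wrist('w7.png')
ask(w,'wrist',{'carrier3':.006,'hood':.058,'lane2':.006,'lane_mouth':.006})
t=cam('top');ask(t,'top',{'carrier3':.006,'carrier1':.022,'bottle1':.004})
E
```

```text
clock: 23.3
eef_pos: [0.4831, 0.1043, 0.2326]
tool_rot: [-0.043, 0.999, 0.0, 0.003]
ft_force: [0.9, -1.3, 0.3]
grip_width: 0.0421
grasp_force: 0.0
wrist carrier3 0.83 [325. 285.] [0.625 0.174 0.006]
wrist hood 0.65 [284. 300.] [0.618 0.117 0.058]
wrist lane2 0.94 [285. 286.] [0.632 0.121 0.006]
wrist lane2 0.91 [245. 285.] [0.635 0.067 0.006]
wrist lane2 0.83 [324. 284.] [0.624 0.173 0.006]
wrist lane_mouth 0.94 [283. 218.] [0.534 0.109 0.006]
top carrier3 0.76 [385. 217.] [ 0.575 -0.247  0.006]
top carrier3 0.65 [264. 203.] [0.622 0.165 0.006]
top carrier1 0.76 [385. 217.] [ 0.574 -0.244  0.022]
top carrier1 0.65 [264. 203.] [0.621 0.164 0.022]
top bottle1 0.83 [206. 240.] [0.499 0.364 0.004]
```

View pics/w7.png

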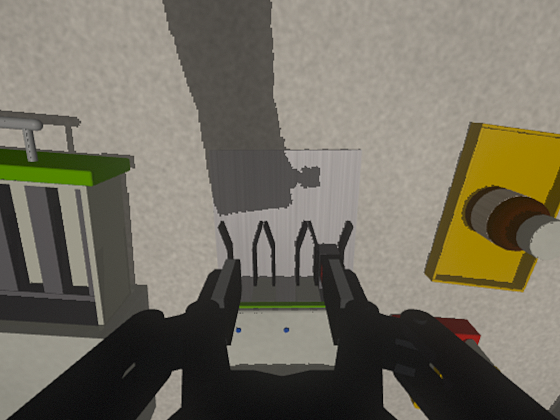

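Red sits at (0.625,0.174), matching lane3, and the bottle is upright in the tray. Going to blue.

```bash
python3 -m creep '[0.042,-0.353,-0.03,-0.084,0.042,0.042,-0.353,-0.03,-0.084,0.042,0.042,-0.353,-0.03,-0.084,0.042,0.042,-0.353,-0.03,-0.084,0.042,0.042,-0.353,-0.03,-0.084,0.042,0.042,-0.353,-0.03,-0.084,0.042,0.042,-0.353,-0.03,-0.084,0.042,0.042,-0.353,-0.03,-0.084,0.042,0.042,-0.353,-0.03,-0.084,0.042,0.042,-0.353,-0.03,-0.084,0.042]'
python3 - <<'E'
from h import *
w=wrist('w8.png');ask(w,'wrist',{'carrier1':.022,'insert':.022})
g=cv2.cvtColor(w['pixels'],cv2.COLOR_RGB2GRAY)
print([proj(w,(.570+a,-.2485+b,.082)).round() for a in(-.06,-.03) for b in (-.012,.012)])
for v in (150,170,190): print(v,g[v,240:330:3].tolist())
E
```

```text
clock: 24.58
eef_pos: [0.5244, -0.2536, 0.1973]
tool_rot: [0.003, 1.0, -0.0, -0.001]
ft_force: [0.8, 0.8, -0.1]
grip_width: 0.0416
grasp_force: 0.0
wrist insert 0.96 [335. 245.] [ 0.588 -0.195  0.022]
[array([275., 191.]), array([303., 191.]), array([275., 224.]), array([302., 224.])]
150 [71, 69, 68, 70, 70, 69, 68, 67, 68, 67, 68, 67, 68, 67, 67, 69, 69, 70, 69, 69, 70, 69, 71, 73, 72, 72, 74, 74, 74, 76]
170 [104, 104, 103, 103, 102, 102, 101, 101, 100, 101, 100, 101, 100, 100, 100, 99, 99, 99, 100, 99, 100, 100, 100, 100, 101, 101, 102, 102, 209, 203]
190 [63, 62, 61, 60, 60, 59, 59, 59, 60, 58, 49, 85, 29, 30, 29, 29, 29, 30, 32, 32, 27, 58, 62, 56, 64, 63, 65, 66, 65, 101]
```

```bash
python3 -m creep '[0.001,0.005,0,0.005,0.036,0.001,0.005,-0.03,0.005,0.036,0.001,0.005,-0.06,0.005,0.036,0.001,0.005,-0.09,0.005,0.036,0.001,0.005,-0.115,0.005,0.036,0.001,0.005,-0.135,0.005,0.036,0.001,0.005,-0.146,0.005,0.036,0.001,0.005,-0.146,0.005,0.036,0.001,0.005,-0.146,0.005,0.036]' && python3 -m creep '[0,0,0,0,0.01,0,0,0,0,0.01,0,0,0,0,0.01,0,0,0,0,0.01,0,0,0,0,0.01]'
```

```text
clock: 25.48
eef_pos: [0.5437, -0.2579, 0.0748]
tool_rot: [-0.002, 1.0, -0.018, 0.021]
ft_force: [2.1, -18.0, 56.1]
grip_width: 0.0358
grasp_force: 29.6
clock: 25.9
eef_pos: [0.5449, -0.2608, 0.0774]
tool_rot: [-0.001, 1.0, -0.021, 0.023]
ft_force: [0.5, -21.3, 62.9]
grip_width: 0.0212
grasp_force: 64.0
```

Run:
```python
from h import *
w=wrist('w9.png');s=cam('side','side9.png')
a=cv2.imread('pics/w9.png')[150:420,160:440];b=cv2.imread('pics/side9.png')[215:310,270:385]
r=lambda i:cv2.resize(i,(400,360),interpolation=cv2.INTER_CUBIC)
cv2.imwrite('pics/m9.png',np.hstack([r(a),r(b)]))
print(bot.get_obs()['joint_pos'])
```

```text
[-0.43705317  0.5036627  -0.027197    0.97953816 -0.01872783 -0.43963458]
```

View pics/m9.png

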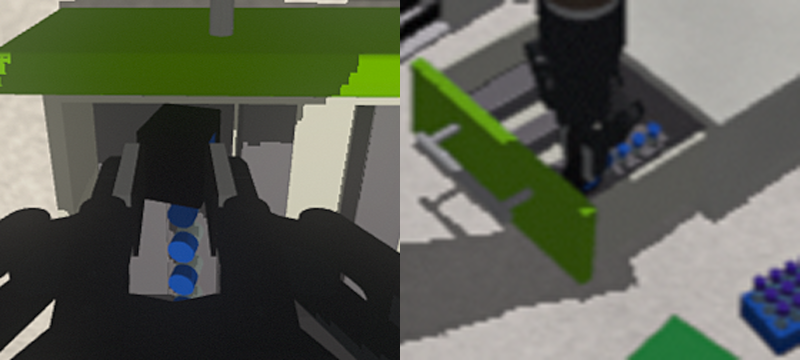

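The wrist picture shows the fingers at the front half of the blue block, with the carrier turned slightly. I'll back off and look again.

```bash
python3 -m creep '[0,0,0.01,0,0.036,0,0,0.02,0,0.036,0,0,0.03,0,0.036,0,0,0.06,0,0.036,-0.01,0,0.09,0,0.036,-0.03,0.01,0.12,0,0.036,-0.05,0.02,0.15,0,0.05,-0.08,0.04,0.17,0,0.05,-0.08,0.04,0.17,0,0.05]'
python3 - <<'E'
from h import *
w=wrist('w10.png');s=cam('side','side10.png')
ask(w,'wrist',{'carrier1':.022,'insert':.022,'unit_drawer0_handle':.067});ask(s,'side',{'carrier1':.022})
a=cv2.imread('pics/w10.png')[150:330,150:390];b=cv2.imread('pics/side10.png')[215:310,270:385]
r=lambda i:cv2.resize(i,(400,300),interpolation=cv2.INTER_CUBIC)
cv2.imwrite('pics/m10.png',np.hstack([r(a),r(b)]))
E
```

```text
clock: 26.75
eef_pos: [0.4422, -0.2005, 0.2278]
tool_rot: [-0.004, 1.0, 0.0, 0.001]
ft_force: [-0.3, 0.1, -0.3]
grip_width: 0.0499
grasp_force: 0.0
wrist carrier1 0.88 [247. 282.] [ 0.572 -0.245  0.022]
wrist insert 0.67 [287. 297.] [ 0.594 -0.193  0.022]
wrist unit_drawer0_handle 0.62 [291. 197.] [ 0.446 -0.192  0.067]
side carrier1 0.74 [326. 267.] [ 0.57  -0.254  0.022]
side carrier1 0.72 [262. 207.] [0.604 0.133 0.022]
```

View pics/m10.png

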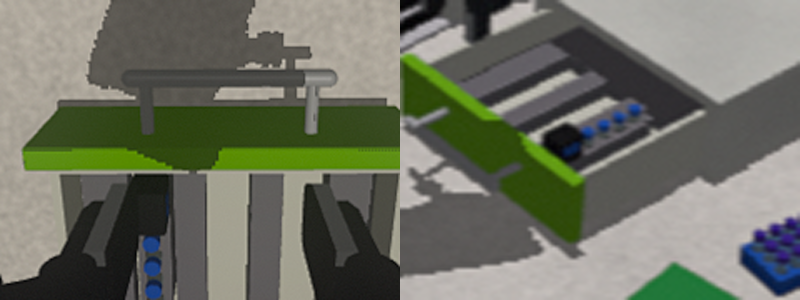

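The carrier is still upright in its channel, but the drawer was pushed in by about 10 mm. I have used up my picture views, so I'll measure numerically from the cap blobs.

```bash
python3 -m creep '[-0.01,-0.047,0.035,0.008,0.085,-0.01,-0.047,0.035,0.008,0.085,-0.01,-0.047,0.035,0.008,0.085,-0.01,-0.047,0.035,0.008,0.085]'
cat > meas.py <<'E'
from h import *
def blobs(w,img,z,ch):
    hsv=cv2.cvtColor(img,cv2.COLOR_RGB2HSV)
    m=cv2.inRange(hsv,(100,110,50),(120,255,255)) if ch=='b' else cv2.inRange(hsv,(40,150,40),(60,255,255))
    n,l,st,ce=cv2.connectedComponentsWithStats(m)
    return [(st[i,4],st[i,:4].tolist(),at_z(w,ce[i],z).round(4)[:2]) for i in range(1,n) if st[i,4]>15]
E
python3 - <<'E'
from meas import *
# old w3 pose
c=wrist();T=np.array(c['T_tool_cam'])
W=np.eye(4);W[:3,:3]=Ro.from_quat([-.003,1,.001,-.001]).as_matrix();W[:3,3]=[.4649,-.1911,.2591]
old=dict(c);old['extrinsics']=np.linalg.inv(W@T)
print('old');[print(b) for b in blobs(old,cv2.imread('pics/w3.png')[:,:,::-1].copy(),.067,'b')]
w=wrist('w11.png');o=bot.get_obs();print(o['eef_pos'],o['tool_rot'])
print('new');[print(b) for b in blobs(w,w['pixels'],.067,'b')]
print('green old',[b for b in blobs(old,cv2.imread('pics/w3.png')[:,:,::-1].copy(),.093,'g')])
print('green new',[b for b in blobs(w,w['pixels'],.093,'g')])
ask(w,'wrist',{'carrier1':.022,'insert':.022,'unit_drawer0_handle':.067})
g=cv2.cvtColor(w['pixels'],cv2.COLOR_RGB2GRAY)
t=cam('top');ask(t,'top',{'carrier1':.022,'unit_drawer0_handle':.067,'bottle1':.004,'insert':.022})
E
```

```text
clock: 27.38
eef_pos: [0.4355, -0.2516, 0.2578]
tool_rot: [-0.006, 1.0, 0.001, -0.0]
ft_force: [-0.6, -0.8, -0.3]
grip_width: 0.0852
grasp_force: 0.0
old
(np.int32(20), [241, 230, 2, 14], array([ 0.5233, -0.2377]))
(np.int32(79), [229, 254, 10, 11], array([ 0.5538, -0.2476]))
(np.int32(1100), [81, 259, 47, 64], array([ 0.5848, -0.3979]))
(np.int32(72), [232, 268, 9, 11], array([ 0.5729, -0.2466]))
(np.int32(81), [233, 282, 9, 11], array([ 0.5919, -0.2464]))
(np.int32(16), [88, 285, 8, 6], array([ 0.593 , -0.4256]))
(np.int32(16), [100, 287, 6, 5], array([ 0.5952, -0.4118]))
(np.int32(83), [233, 295, 10, 11], array([ 0.6107, -0.246 ]))
(np.int32(16), [100, 298, 6, 5], array([ 0.6108, -0.4146]))
(np.int32(16), [88, 307, 6, 4], array([ 0.623 , -0.4312]))
(np.int32(18), [100, 308, 6, 4], array([ 0.6248, -0.4166]))
(np.int32(18), [84, 314, 11, 7], array([ 0.6367, -0.4351]))
(np.int32(17), [486, 330, 5, 5], array([0.6574, 0.0768]))
[ 0.43491411 -0.25032741  0.2571338 ] [-0.00661859  0.99997672  0.00101767 -0.00131316]
new
(np.int32(509), [0, 75, 40, 117], array([ 0.3835, -0.5257]))
(np.int
[... 692 characters left out ...]
wrist carrier1 0.89 [284. 276.] [ 0.571 -0.246  0.022]
wrist carrier1 0.59 [152. 311.] [ 0.63  -0.434  0.022]
wrist carrier1 0.54 [320. 291.] [ 0.595 -0.195  0.022]
wrist insert 0.97 [320. 290.] [ 0.592 -0.196  0.022]
wrist unit_drawer0_handle 0.85 [334. 196.] [ 0.445 -0.193  0.067]
top carrier1 0.88 [382. 213.] [ 0.589 -0.235  0.022]
top carrier1 0.44 [261. 203.] [0.622 0.174 0.022]
top carrier1 0.41 [264. 202.] [0.627 0.165 0.022]
top unit_drawer0_handle 0.75 [371. 255.] [ 0.447 -0.19   0.067]
top bottle1 0.84 [208. 243.] [0.487 0.354 0.004]
top bottle1 0.39 [369. 165.] [ 0.756 -0.197  0.004]
top insert 0.62 [373. 210.] [ 0.598 -0.205  0.022]
top insert 0.38 [294. 198.] [0.64  0.061 0.022]
```

```bash
python3 -m creep '[0.04,0.004,0,-0.012,0.05,0.08,0.004,0,-0.012,0.044,0.097,0.004,-0.02,-0.012,0.044,0.097,0.004,-0.05,-0.012,0.044,0.097,0.004,-0.08,-0.012,0.044,0.097,0.004,-0.11,-0.012,0.044,0.097,0.004,-0.14,-0.012,0.044,0.097,0.004,-0.155,-0.012,0.044,0.097,0.004,-0.155,-0.012,0.044,0.097,0.004,-0.155,-0.012,0.044]'
python3 - <<'E'
from meas import *
P=[bot.get_obs()['eef_pos']]
w=wrist('w12.png');
for i in range(3): P.append(bot.get_obs()['eef_pos']);bot.camera('side')
P=np.array(P);print(P.round(4),bot.get_obs()['tool_rot'],bot.get_obs()['ft_force'],bot.get_obs()['grip_width'])
e=P.mean(0)
print('TCP axis px at block top',proj(w,(e[0],e[1],.082)), 'block expected',[proj(w,(.5325+a,-.247+b,.082)).round() for a in(-.015,.015) for b in (-.012,.012)])
for b in blobs(w,w['pixels'],.067,'b'): print(b)
g=cv2.cvtColor(w['pixels'],cv2.COLOR_RGB2GRAY)
for v in (170,185,200,215,230): print(v,g[v,190:370:4].tolist())
E
```

```text
clock: 28.72
eef_pos: [0.5316, -0.2465, 0.1032]
tool_rot: [-0.001, 1.0, 0.0, -0.001]
ft_force: [0.1, 0.9, 1.1]
grip_width: 0.0438
grasp_force: 0.0
[[ 0.5316 -0.2465  0.1032]
 [ 0.5328 -0.2471  0.1047]
 [ 0.5334 -0.2474  0.1056]
 [ 0.5336 -0.2476  0.106 ]] [-5.90224242e-04  9.99997787e-01 -8.52981051e-04  1.83027960e-03] [-0.31719885 -0.84103945  0.21429365] 0.04383996949727966
TCP axis px at block top [281.84871901 257.79752794] block expected [array([261., 233.]), array([303., 233.]), array([262., 280.]), array([302., 280.])]
(np.int32(3207), [17, 272, 82, 89], array([ 0.5752, -0.3899]))
(np.int32(284), [274, 278, 17, 19], array([ 0.5613, -0.2471]))
(np.int32(281), [274, 301, 17, 21], array([ 0.58  , -0.2468]))
(np.int32(160), [21, 310, 35, 17], array([ 0.5868, -0.4137]))
(np.int32(275), [274, 324, 17, 20], array([ 0.5987, -0.2469]))
(np.int32(57), [22, 327, 15, 14], array([ 0.5991, -0.4228]))
(np.int32(70), [40, 330, 17, 13], array([ 0.6013, -0.41  ]))
(np.int32(43), [25, 345, 13, 11], array([ 0.613 , -0.4253]))
(np.int32(53), [43, 347, 15, 11], array([ 0.6146, -0.4123]))
(np.int32
[... 538 characters left out ...]
71, 69, 71, 69, 69, 70, 70, 70, 68, 72, 69, 71, 70, 69, 69, 70, 71, 71, 72, 71, 71, 73, 73, 73, 74, 75, 75, 76, 74, 75, 68]
200 [75, 75, 74, 73, 73, 72, 71, 70, 70, 68, 67, 68, 66, 66, 65, 65, 65, 66, 67, 64, 64, 64, 63, 61, 64, 64, 66, 64, 63, 64, 64, 65, 66, 65, 72, 70, 70, 70, 71, 71, 70, 92, 123, 126, 124]
215 [93, 92, 90, 92, 93, 62, 61, 61, 60, 61, 60, 60, 59, 58, 57, 59, 55, 95, 102, 50, 50, 51, 50, 50, 48, 50, 49, 49, 57, 60, 59, 61, 61, 61, 124, 122, 88, 102, 103, 101, 102, 223, 201, 201, 200]
230 [98, 92, 92, 90, 91, 60, 63, 60, 61, 58, 59, 61, 61, 58, 58, 57, 56, 91, 21, 21, 19, 22, 21, 21, 22, 23, 22, 26, 39, 59, 60, 61, 62, 62, 64, 64, 97, 102, 103, 102, 103, 134, 200, 198, 199]
```

```bash
python3 -m creep '[0,0,-0.01,0,0.044,0,0,-0.02,0,0.044,0,0,-0.025,0,0.044,0,0,-0.025,0,0.044]'
```

```text
clock: 29.25
eef_pos: [0.5307, -0.2462, 0.0768]
tool_rot: [-0.001, 1.0, 0.001, -0.002]
ft_force: [0.2, -0.5, -0.3]
grip_width: 0.044
grasp_force: 0.0
```

```bash
python3 -m creep '[0,0,-0.005,0,0.044,0,0,-0.01,0,0.044,0,0,-0.014,0,0.044,0,0,-0.014,0,0.044]'
```

```text
clock: 29.58
eef_pos: [0.5315, -0.2466, 0.0637]
tool_rot: [-0.001, 1.0, 0.0, -0.001]
ft_force: [0.4, -0.1, 0.4]
grip_width: 0.0438
grasp_force: 0.0
```

Clear of the block on both sides. Down the rest of the way, then close.

```bash
python3 -m creep '[0,0,-0.005,0,0.044,0,0,-0.01,0,0.044,0,0,-0.014,0,0.044,0,0,-0.014,0,0.044]' && python3 -m creep '[0,0,0,0,0.01,0,0,0,0,0.01,0,0,0,0,0.01,0,0,0,0,0.01,0,0,0,0,0.01]' && python3 -m creep '[0,0,0.01,0,0.01,0,0,0.02,0,0.01,0,0,0.03,0,0.01,0,0,0.03,0,0.01]'
```

```text
clock: 29.92
eef_pos: [0.5314, -0.2466, 0.0497]
tool_rot: [-0.001, 1.0, 0.0, -0.001]
ft_force: [-0.7, -0.7, 0.6]
grip_width: 0.044
grasp_force: 0.0
clock: 30.33
eef_pos: [0.5322, -0.247, 0.051]
tool_rot: [-0.001, 1.0, -0.0, 0.0]
ft_force: [-0.1, -0.6, -0.3]
grip_width: 0.0231
grasp_force: 59.0
clock: 30.67
eef_pos: [0.5342, -0.2478, 0.0843]
tool_rot: [-0.001, 1.0, -0.001, 0.003]
ft_force: [0.4, 0.0, -1.2]
grip_width: 0.0232
grasp_force: 59.0
```

```bash
python3 -m creep '[0,0,0.03,0,0.01,0,0,0.06,0,0.01,0,0.0,0.09,0,0.01,-0.02,0.03,0.09,0.02,0.01,-0.04,0.07,0.09,0.04,0.01,-0.06,0.105,0.09,0.06,0.01,-0.08,0.14,0.09,0.08,0.01,-0.09,0.18,0.09,0.085,0.01,-0.1,0.21,0.09,0.085,0.01,-0.106,0.245,0.09,0.085,0.01]' && python3 -m creep '[0,0.03,0,0,0.01,0,0.049,0,0,0.01,0,0.049,0,0,0.01,0,0.049,0,0,0.01]'
python3 - <<'E'
from meas import *
w=wrist('w13.png');o=bot.get_obs();print(o['eef_pos'],o['tool_rot'])
g=cv2.cvtColor(w['pixels'],cv2.COLOR_RGB2GRAY)
e=np.array([.9964,.0844]);n=np.array([-.0844,.9964])
H=np.array([.5905,.0614])
d=o['eef_pos'][:2]-H;print('along',d@e,'across',d@n)
near=lambda y:(np.array([.4401,.1925])+(y-.09)*n)
for nm,y in (('R corner',-.09),('L corner',.09)): print(nm,near(y),proj(w,(*near(y),.006)))
v=int(proj(w,(*near(-.09),.006))[1])+8
for r in (v,v+6): print(r,g[r,190:300:2].tolist())
print([b for b in blobs(w,w['pixels'],.2,'b') if 250<b[1][0]<300])
E
```

```text
clock: 31.5
eef_pos: [0.4248, -0.0008, 0.1715]
tool_rot: [-0.043, 0.999, -0.0, 0.0]
ft_force: [1.0, 0.6, -0.8]
grip_width: 0.0235
grasp_force: 59.4
clock: 31.83
eef_pos: [0.4262, 0.0479, 0.1714]
tool_rot: [-0.044, 0.999, -0.0, 0.001]
ft_force: [-0.5, 0.1, -1.3]
grip_width: 0.023
grasp_force: 59.5
[0.42624882 0.04711276 0.17124588] [-4.36009402e-02  9.99048935e-01 -2.35930585e-04  3.58353987e-04]
along -0.16486572051778361 across -0.0003730029104734873
R corner [0.455292 0.013148] [247.00626077 216.11344871]
L corner [0.4401 0.1925] [419.08692614 216.8072538 ]
224 [167, 168, 167, 167, 170, 168, 169, 169, 184, 84, 89, 88, 91, 95, 93, 95, 91, 90, 86, 85, 85, 87, 86, 85, 88, 88, 91, 89, 86, 84, 82, 82, 83, 83, 79, 82, 80, 79, 82, 82, 83, 79, 83, 80, 78, 82, 80, 82, 82, 80, 82, 77, 65, 168, 157]
230 [172, 171, 167, 171, 171, 162, 156, 160, 168, 179, 125, 125, 126, 95, 81, 83, 76, 145, 170, 169, 166, 167, 175, 177, 170, 163, 166, 164, 162, 167, 120, 87, 156, 173, 163, 147, 52, 49, 49, 49, 51, 50, 50, 47, 48, 47, 51, 48, 49, 50, 50, 50, 51, 51, 49]
[(np.int32(322), [271, 340, 23, 16], array([0.4464, 0.0492])), (np.int32(320), [272, 358, 22, 18], array([0.458 , 0.0503]))]
```

```bash
python3 -m creep '[0,0,-0.03,0,0.01,0,0,-0.06,0,0.01,0,0,-0.09,0,0.01,0,0,-0.11,0,0.01,0,0,-0.125,0,0.01,0,0,-0.13,0,0.01,0,0,-0.134,0,0.01,0,0,-0.134,0,0.01]' && python3 -m creep '[0.01,0.001,0,0,0.01,0.02,0.002,0,0,0.01,0.03,0.0025,0,0,0.01,0.04,0.0033,0,0,0.01,0.04,0.0033,0,0,0.01]'
```

```text
clock: 32.55
eef_pos: [0.4263, 0.0463, 0.0368]
tool_rot: [-0.042, 0.999, -0.0, -0.0]
ft_force: [-1.0, -0.5, -1.1]
grip_width: 0.0233
grasp_force: 59.5
clock: 32.97
eef_pos: [0.47, 0.0505, 0.0387]
tool_rot: [-0.043, 0.999, 0.0, 0.003]
ft_force: [0.9, -0.3, -0.8]
grip_width: 0.0235
grasp_force: 59.5
```

```bash
python3 -m creep '[0.01,0.001,0,0,0.01,0.02,0.0017,0,0,0.01,0.03,0.0025,0,0,0.01,0.04,0.0034,0,0,0.01,0.04,0.0034,0,0,0.01]'
python3 - <<'E'
from meas import *
w=wrist('w14.png');o=bot.get_obs();print(o['eef_pos'],o['ft_force'],o['ft_torque'])
s=cam('side','s14.png');t=cam('top');ask(w,'wrist',{'carrier1':.008});ask(s,'side',{'carrier1':.008});ask(t,'top',{'carrier1':.008})
E
```

```text
clock: 33.38
eef_pos: [0.5086, 0.0539, 0.0381]
tool_rot: [-0.043, 0.999, 0.0, 0.002]
ft_force: [1.1, -0.6, -1.7]
grip_width: 0.0231
grasp_force: 59.5
[0.5071888  0.05379281 0.03778707] [ 0.02184128  0.22694542 -1.64089069] [0.07133575 0.01596272 0.04795864]
wrist carrier1 0.77 [282. 310.] [0.552 0.057 0.008]
side carrier1 0.55 [263. 226.] [0.549 0.055 0.008]
top carrier1 0.49 [295. 223.] [0.557 0.06  0.008]
top carrier1 0.46 [265. 204.] [0.62  0.161 0.008]
```

```bash
python3 -m creep '[0.015,0.0012,-0.001,0,0.01,0.03,0.0025,-0.001,0,0.01,0.045,0.0038,-0.001,0,0.01,0.06,0.005,-0.001,0,0.01,0.06,0.005,-0.001,0,0.01]' && python3 -m creep '[0.005,0.0005,0,0,0.01,0.01,0.0008,0,0,0.01,0.015,0.0012,0,0,0.01,0.018,0.0015,0,0,0.01,0.018,0.0015,0,0,0.01]'
```

```text
clock: 34.1
eef_pos: [0.5687, 0.0593, 0.0361]
tool_rot: [-0.043, 0.999, 0.0, 0.002]
ft_force: [1.3, 1.8, -0.7]
grip_width: 0.0233
grasp_force: 59.5
clock: 34.52
eef_pos: [0.5844, 0.0607, 0.0357]
tool_rot: [-0.043, 0.999, 0.0, -0.0]
ft_force: [0.7, 2.5, -2.7]
grip_width: 0.0228
grasp_force: 59.3
```

```bash
python3 -m creep '[0.002,0.0002,0,0,0.01,0.004,0.0004,0,0,0.01,0.006,0.0005,0,0,0.01,0.006,0.0005,0,0,0.01]' && python3 -m creep '[0.002,0.0002,-0.001,0,0.01,0.004,0.0004,-0.001,0,0.01,0.004,0.0004,-0.001,0,0.01]'
```

```text
clock: 34.85
eef_pos: [0.5891, 0.0611, 0.0357]
tool_rot: [-0.043, 0.999, 0.0, -0.001]
ft_force: [-3.7, 2.4, 0.4]
grip_width: 0.0231
grasp_force: 59.7
clock: 35.1
eef_pos: [0.5889, 0.0611, 0.035]
tool_rot: [-0.043, 0.999, 0.0, -0.005]
ft_force: [-16.4, 2.6, 10.3]
grip_width: 0.0233
grasp_force: 61.1
```

Blue is at the stop (16 N, x=0.589). Release it, check, then go to the drawer front.

```bash
python3 -m creep '[0,0,0,0,0.042,0,0,0,0,0.042,0,0,0,0,0.042,0,0,0.02,0,0.042,0,0,0.05,0,0.042,-0.01,0,0.09,0,0.042,-0.04,0,0.13,0,0.042,-0.07,0,0.16,0,0.042,-0.1,0,0.18,0,0.042,-0.13,0,0.18,0,0.042]'
python3 - <<'E'
from meas import *
w=wrist('w15.png');ask(w,'wrist',{'carrier1':.006,'lane1':.006})
t=cam('top','t15.png');ask(t,'top',{'carrier1':.006,'bottle1':.004,'unit_drawer0_handle':.067,'vial_rack':0,'tube_rack':0,'tip_box':0})
s=cam('side','s15.png');ask(s,'side',{'carrier1':.006,'bottle1':.004,'unit_drawer0_handle':.067})
h=lambda c,lo,hi:cv2.connectedComponentsWithStats(cv2.inRange(cv2.cvtColor(w['pixels'],cv2.COLOR_RGB2HSV),lo,hi))
for nm,lo,hi in(('blue',(105,150,60),(120,255,255)),('red',(0,150,80),(6,255,255))):
    n,l,st,ce=h(w,lo,hi)
    print(nm,[(int(st[i,4]),ce[i].round().tolist(),at_z(w,ce[i],.05)[:2].round(4).tolist()) for i in range(1,n) if st[i,4]>6])
o=bot.get_obs();print(o['eef_pos'])
E
```

```text
clock: 35.93
eef_pos: [0.467, 0.0611, 0.2205]
tool_rot: [-0.043, 0.999, 0.0, 0.006]
ft_force: [0.6, 0.1, 0.9]
grip_width: 0.0423
grasp_force: 0.0
wrist carrier1 0.69 [276. 299.] [0.631 0.066 0.006]
wrist carrier1 0.61 [355. 304.] [0.63  0.173 0.006]
wrist lane1 0.81 [275. 296.] [0.626 0.064 0.006]
wrist lane1 0.7 [316. 301.] [0.629 0.121 0.006]
top carrier1 0.73 [264. 204.] [0.622 0.167 0.006]
top carrier1 0.7 [263. 202.] [0.629 0.168 0.006]
top carrier1 0.57 [292. 196.] [0.647 0.071 0.006]
top carrier1 0.46 [369. 163.] [ 0.762 -0.197  0.006]
top bottle1 0.68 [209. 242.] [0.49  0.352 0.004]
top unit_drawer0_handle 0.67 [372. 253.] [ 0.453 -0.191  0.067]
top unit_drawer0_handle 0.57 [203. 237.] [0.507 0.361 0.067]
top vial_rack 0.75 [443. 198.] [ 0.639 -0.448  0.   ]
top tube_rack 0.62 [220. 179.] [0.707 0.319 0.   ]
top tube_rack 0.59 [279. 204.] [0.622 0.113 0.   ]
top tube_rack 0.36 [291. 197.] [0.643 0.071 0.   ]
top tip_box 0.86 [453. 245.] [ 0.482 -0.478  0.   ]
side carrier1 0.65 [280. 218.] [0.628 0.06  0.006]
side carrier1 0.6 [250. 219.] [0.538 0.116 0.006]
side carrier1 0.54 [263. 205.] [0.628 0.159 0.006]
side bottle1 0.89 [203. 195.] [0.485 0.357 0.004]
blue [(51, [273.0, 312.0], [0.6189, 0.0631]), (15, [274.0, 350.0], [0.6747, 0.0689]), (15, [323.0, 350.0], [0.6687, 0.1293])]
red [(232, [495.0, 353.0], [0.6557, 0.3451]), (9, [431.0, 364.0], [0.6801, 0.2686]), (17, [502.0, 368.0], [0.678, 0.361])]
[0.4643929  0.06114075 0.21445265]
```

Both carriers are home and the bottle is still in the tray. Now push the drawer shut.

```bash
python3 -m creep '[-0.08,-0.254,0,-0.085,0,-0.08,-0.254,0,-0.085,0,-0.08,-0.254,0,-0.085,0,-0.08,-0.254,0,-0.085,0,-0.08,-0.254,0,-0.085,0,-0.08,-0.254,0,-0.085,0,-0.08,-0.254,0,-0.085,0,-0.08,-0.254,-0.03,-0.085,0,-0.08,-0.254,-0.06,-0.085,0,-0.08,-0.254,-0.09,-0.085,0]' && python3 -m creep '[0,0,-0.03,0,0,0,0,-0.05,0,0,0,0,-0.06,0,0,0,0,-0.064,0,0,0,0,-0.064,0,0]'
```

```text
clock: 37.47
eef_pos: [0.3846, -0.1939, 0.1244]
tool_rot: [0.0, 1.0, -0.001, 0.001]
ft_force: [0.4, 0.7, -0.3]
grip_width: 0.0002
grasp_force: 0.0
clock: 37.88
eef_pos: [0.3835, -0.1925, 0.06]
tool_rot: [-0.001, 1.0, 0.0, -0.001]
ft_force: [0.2, -0.1, 0.4]
grip_width: 0.0003
grasp_force: 0.0
```

```bash
python3 -m creep '[0.015,0,-0.004,0,0,0.03,0,-0.004,0,0,0.04,0,-0.004,0,0,0.05,0,-0.004,0,0,0.065,0,-0.004,0,0,0.08,0,-0.004,0,0,0.095,0,-0.004,0,0,0.11,0,-0.004,0,0,0.125,0,-0.004,0,0,0.14,0,-0.004,0,0]' && python3 -m creep '[0.01,0,0,0,0,0.02,0,0,0,0,0.03,0,0,0,0,0.04,0,0,0,0,0.045,0,0,0,0,0.05,0,0,0,0,0.055,0,0,0,0,0.055,0,0,0,0]'
```

```text
clock: 38.72
eef_pos: [0.5245, -0.1924, 0.0573]
tool_rot: [-0.001, 1.0, 0.0, -0.0]
ft_force: [-1.4, 1.1, 1.5]
grip_width: 0.0001
grasp_force: 0.9
clock: 39.38
eef_pos: [0.5802, -0.1929, 0.0571]
tool_rot: [-0.001, 1.0, -0.0, 0.001]
ft_force: [0.3, -0.7, 0.6]
grip_width: 0.0002
grasp_force: 0.0
```

```bash
python3 -m creep '[0.003,0,0,0,0,0.006,0,0,0,0,0.008,0,0,0,0,0.008,0,0,0,0]' && python3 -m creep '[0.002,0,0,0,0,0.004,0,0,0,0,0.006,0,0,0,0,0.006,0,0,0,0]'
```

```text
clock: 39.72
eef_pos: [0.5856, -0.1928, 0.0567]
tool_rot: [-0.0, 1.0, 0.0, -0.002]
ft_force: [-5.0, -0.2, 2.8]
grip_width: 0.0002
grasp_force: 2.3
clock: 40.05
eef_pos: [0.5858, -0.1928, 0.0566]
tool_rot: [0.0, 1.0, 0.0, -0.007]
ft_force: [-19.4, 0.1, 12.8]
grip_width: -0.0002
grasp_force: 9.3
```

The drawer is shut against its stop (19 N). Back off and do a final check.

```bash
python3 -m creep '[-0.01,0,0,0,0,-0.04,0,0,0,0,-0.07,0,0,0,0,-0.1,0,0.02,0,0,-0.13,0,0.05,0,0,-0.16,0,0.08,0,0,-0.18,0.03,0.11,0,0,-0.18,0.06,0.14,0,0,-0.18,0.09,0.16,0,0,-0.18,0.12,0.18,0,0]'
python3 - <<'E'
from meas import *
o=bot.get_obs();print(o['eef_pos'],o['ft_force'])
ref=cv2.imread('pics/top1.png')[:,:,::-1]
N={'bottle1':.004,'unit_drawer0_handle':.067,'carrier1':.006,'carrier3':.006,'vial_rack':0,'tube_rack':0,'tip_box':0}
for n in('top','side'):
    c=cam(n,n+'_end.png');ask(c,n,N)
    hsv=cv2.cvtColor(c['pixels'],cv2.COLOR_RGB2HSV)
    a=proj(c,(.49,.357,.05)).astype(int);print(n,'bottle px',a,'cap pred',proj(c,(.49,.357,.096)).round())
    x0,y0=a-[22,22];sub=hsv[y0:y0+44,x0:x0+44]
    for nm,m in(('cap',(sub[...,1]<50)&(sub[...,2]>110)),('amber',((sub[...,0]<12)|(sub[...,0]>170))&(sub[...,1]>90)&(sub[...,2]<110))):
        q,l,st,ce=cv2.connectedComponentsWithStats(m.astype(np.uint8));
        print(nm,[(int(st[i,4]),(ce[i]+[x0,y0]).round(1).tolist(),at_z(c,ce[i]+[x0,y0],.096 if nm=='cap' else .04)[:2].round(3).tolist()) for i in range(1,q) if st[i,4]>8])
E
```

```text
clock: 40.88
eef_pos: [0.4133, -0.0719, 0.2395]
tool_rot: [0.0, 1.0, -0.0, 0.002]
ft_force: [1.5, -0.2, 0.3]
grip_width: -0.0
grasp_force: 0.0
[ 0.41326017 -0.07194793  0.23954046] [ 1.54395449 -0.21814171  0.29309168]
top bottle1 0.87 [207. 245.] [0.479 0.359 0.004]
top bottle1 0.63 [296. 198.] [0.642 0.057 0.004]
top unit_drawer0_handle 0.86 [372. 207.] [ 0.604 -0.193  0.067]
top carrier1 0.57 [262. 207.] [0.612 0.172 0.006]
top carrier1 0.41 [292. 200.] [0.634 0.069 0.006]
top carrier3 0.57 [262. 207.] [0.612 0.172 0.006]
top carrier3 0.41 [292. 200.] [0.634 0.069 0.006]
top vial_rack 0.88 [445. 197.] [ 0.646 -0.457  0.   ]
top tube_rack 0.87 [216. 182.] [0.697 0.332 0.   ]
top tip_box 0.84 [453. 246.] [ 0.476 -0.478  0.   ]
top bottle px [205 241] cap pred [203. 242.]
cap []
amber [(60, [211.9, 245.0], [0.48, 0.336])]
side bottle1 0.68 [205. 196.] [0.487 0.347 0.004]
side unit_drawer0_handle 0.82 [324. 245.] [ 0.6   -0.207  0.067]
side carrier1 0.67 [282. 217.] [0.636 0.056 0.006]
side carrier1 0.49 [261. 204.] [0.621 0.168 0.006]
side carrier3 0.67 [282. 217.] [0.636 0.056 0.006]
side carrier3 0.49 [261. 204.] [0.621 0.168 0.006]
side vial_rack 0.62 [388. 294.] [ 0.656 -0.443  0.   ]
side tube_rack 0.33 [261. 205.] [0.625 0.174 0.   ]
side tip_box 0.64 [353. 326.] [ 0.484 -0.468  0.   ]
side bottle px [203 184] cap pred [203. 174.]
cap [(510, [203.9, 171.9], [0.503, 0.368]), (138, [215.4, 202.1], [0.431, 0.173]), (21, [182.7, 203.3], [0.338, 0.235])]
amber [(104, [202.6, 185.6], [0.49, 0.365])]
```

Run:
```python
from meas import *
for f in('side4','side6','side9','side10','s14','s15','side_end'):
    i=cv2.imread(f'pics/{f}.png');sub=cv2.cvtColor(i,cv2.COLOR_BGR2HSV)[150:215,170:240]
    m=(((sub[...,0]<9)|(sub[...,0]>170))&(sub[...,1]>90)&(sub[...,2]<120)).astype(np.uint8)
    q,l,st,ce=cv2.connectedComponentsWithStats(m)
    print(f,[(st[k].tolist(),ce[k].round(1).tolist()) for k in range(1,q) if st[k,4]>15])
i=cv2.imread('pics/side_end.png')[160:212,190:218]
def ch(p):
    b,g,r=map(int,p)
    if r>120 and g>100 and b<70:return 'y'
    if min(p)>140:return 'W'
    if r<110 and r>g*1.6:return 'a'
    return '.'if max(p)<80 else ('Y' if r>b*1.8 else '-')
for row in i: print(''.join(ch(p) for p in row))
```

```text
side4 [([28, 29, 7, 8, 20], [31.4, 32.7]), ([35, 28, 7, 9, 32], [38.1, 32.0])]
side6 [([29, 29, 8, 8, 35], [32.3, 32.3]), ([37, 28, 5, 9, 22], [39.4, 31.7])]
side9 [([26, 31, 14, 10, 52], [32.8, 35.9])]
side10 [([27, 31, 13, 9, 44], [32.9, 35.0])]
s14 [([27, 31, 13, 10, 51], [32.8, 35.6])]
s15 [([26, 31, 14, 10, 58], [33.3, 35.3])]
side_end [([26, 32, 14, 9, 60], [32.9, 35.4])]
yyyyyYYYy-WWWWWWWWWWWWWWWWWW
yyyyyyYYYy-WWWWWWWWWWWWWWWWW
yyyyyyyyYYyYWWWWWWWWWWWWWWWW
yyyyyyyyyYYyYWWWWWWWWWWWWWWW
yyyyyyyyyyyYY-WWWWWWWWWWWWWW
yyyyyyyyyYYYY-WWWWWWWWWWWWWW
yyyyyYYYYYYYY-WWWWWWWWWWWWWW
yyyYYYYYYYYYY-WWWWWWWWWWWWWW
YYYYYYYYYYYY--WWWWWWWWWWWWWW
YYYYYYYYY--WWWWWWWWWWWWWWWWW
YYYYYY--WWWWWWWWWWWWWWWWWWWW
YYY--WWWWWWWWWWWWWWWWWWWWWWW
--WWWWWWWWWWWWWWWWWWWWWWWWWW
WWWWWWWWWWWWWWWWWWWWWWWWWWWW
WWWWWWWWWWWWWWWWWWWWWWWWW-Yy
WWWWWWWWWWWWWWWWWWWWWW-YyYYY
WWWWWWWWWWWWWWWWW---YyYYYYYY
WWWWWWW--WWWWWW---yYYYYYYYYY
WWWWWWW-----------YYYYYYYYYy
WWWWWWW-----------YYYYYYyyyy
WWWWWWW---------...YYyyyyyyy
WWWWW---..-----..aaYyyyyyyyy
W--YyY.aa......aaaaaYyyyyyyy
YyYYY.aaaaaaaaaaaaaaYyyyyyyy
YYYY.aaaaaaaaaaaaaaa.yyyyyyy
YYYY.aaaaaaaaaaaaaaa.yyyyyyy
YYYYY.aaaaaaaaaaaaaa.yyyyyyy
YYyyyYaaaaaaaaaaaaaa.yyyyyyy
yyyyyY.aaaaaaaaaaaa.-yyyyyyy
yyyyy--.aaaaaaaa....-Yyyyyyy
yyyyyy--........-----Yyyyyyy
yyyyyy----------------yyyyyy
yyyyyy----------------yyyyyy
yyyyyy----------------yyyyyy
yyyyyy--------------..YyyyYY
yyyyyyY-------------YyyYYYYY
yyyyyyY.----------yyYYYYYYYY
yyyyyyy.a....-YyyyYYYYYYYYYY
yyyyyyyYaa..YyyYYYYYYYYYYY--
yyyyyyyyYYyyYYYYYYYYYYYY--WW
yyyyyyyyyYYYYYYYYYYYY--WWWWW
yyyyyyyYYYYYYYYYYY---WWWWWWW
yyyyYYYYYYYYYYYY-WWWWWWWWWWW
yYYYYYYYYYYYY--WWWWWWWWWWWWW
YYYYYYYYYY---WWWWWWWWWWWWWWW
YYYYYYYY--WWWWWWWWWWWWWWWWWW
YYY.Y--WWWWWWWWWWWWWWWWWWWWW
YY---WWWWWWWWWWWWWWWWWWWWWWW
--WWWWWWWWWWWWWWWWWWWWWWWWWW
WWWWWWWWWWWWWWWWWWWWWWWWWWWW
WWWWWWWWWWWWWWWWWWWWWWWWWWWW
WWWWWWWWWWWWWWWWWWWWWWWWWWWW
```

```bash
python3 -c "
from workcell import bot
print(bot.job_done())"
```

```text
the job is handed in; nothing more can be done
None
```

I handed the job in at about 41 s of the 210 s allowed. The one bottle present stands upright in the right-hand tray, the red and blue carriers are fully home in lanes 3 and 1, and the drawer is shut. Two caveats: my first try at the blue carrier hit something with about 63 N at the wrist and pushed the drawer in about 10 mm (opening about 155 mm) before I regrasped it cleanly. The bottle also shifted a little in the tray around that time.

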